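# Stow the sanding plates and hang the box door

### The arm

A 6-joint arm with a two-finger parallel gripper is mounted at the origin on the work surface. World frame = base frame: x ahead of the robot, y to its left, z up, the work surface at z = 0. Lengths are in m, angles in rad, forces in N, time in s.
With the tool pointing down it reaches from about 0.25 to 0.775 m from the base axis. Payload 4 kg.
Tool frame: the origin (TCP) lies on the mounting face of the last link; the fingertips stand arm.tip_extent ahead of it and the grasp point (between the pads) lies 155 mm ahead of it (arm.tip_extent is the distance from the TCP to the fingertips, in m); z points along the fingers, y is the line along which they close (so a half turn about z gives the same grasp; the last joint's range is limited). The gripper opens to 85 mm and grips with 20 to 120 N. Pads are 22 mm wide; open, the fingers measure 114 mm over their backs; the gripper's body (76 mm by 85 mm) begins 54 mm behind the grasp point. The pads swing forward as they close: fully open they stand 13 mm farther back than shut.
Start: joints at [1.246, 0.087, 1.371, -0, 1.684, -0.103], TCP at [0.121, 0.537, 0.405] pointing down, gripper open.
Joint ranges: [-3.1, 3.1], [-0.76, 2.03], [0.27, 2.55], [-1.08, 4.22], [0.17, 2.65], [-2.57, 2.57]. Speed limits (rad/s): [2.79, 2.79, 3.14, 3.14, 3.14, 3.14].

### API

Orientations are given as a unit quaternion [w, x, y, z].
In Python, from plant import arm, viewer, job, regions_of gives the robot as it stands.
- The arm moves only by the tool carry_out, never from a script. Its argument "series" is a list of rows, each a list of 3 entries, a list of its own where there are three numbers: the opening, from 0 (shut) to 1 (fully open), then the shift along the tool's x, y, z scaled (see below), then the turn about the tool's z scaled (see below). A call has exactly 5 rows; each row shifts and turns the commanded pose from where the row before left it, along the tool's axes as they then stand; what a row does not reach is not made up. The controller multiplies each number of a shift by 0.04 m and each number of a turn by 8 degrees. A row lasts 1/10 s, in which the tool goes at most 50 mm and 8.59 degrees, less where a joint would pass 70% of its speed; a pose out of reach is approached as far as the arm can. A call with a number of a shift or a turn outside -1 to 1 is refused whole. A call with a gripper value outside its range is refused whole. The fingers move at their own pace and stop on an object; "squeeze" is the grip in N (left out, the last holds). Time passes only in rows, so rows that do not move let the fingers close, or fill a call up. It gives the time, the measured TCP pose, the force, the opening and the grip force at its end, in the units of the state.
- arm.sense(): the state, without advancing time (a new reading comes with each control period).
- viewer.capture(name): name is "scene" or "side" or "wrist"; returns a dict with "pixels" (384x512x3 uint8, blue, green, red), "intrinsics" (3x3 intrinsics, pixels), "rvec" (rotation vector, rad) and "tvec" (3), from world to camera coordinates, as OpenCV has them. Camera axes: x right, y down, z forward; pixel columns grow to the right and rows downward; lengths in m; the calibration is good to about 2 mm. A picture is of the moment at which its call begins. There is no depth.
- job.finish_job(): hands the job in; it is judged then, once.
Trained networks look in the newest picture that a camera, given by its name, has taken for a name from the list of things; names that differ only in an ending like _2 or _b are one class to them, and where a whole thing is asked for, a point or a joint stands for the part that bears it (a point fixed in the world has none). Each returns a list of dicts, best first, with "confidence" (0 to 1); they miss things now and then, are a little off and sometimes report something else, mostly with a low value. They report only what shows in the picture. A call takes as long as a camera call. They do not tell look-alikes from the thing itself.
- regions_of(camera, label): "pixels" (384x512 bool, what is visible of it) and "centre" ([row, column] in pixels, amid what is visible of it).
The state is a dict: "clock": time; "joints": joint angles; "dq": joint speeds; "tau": joint torques, N m; "tool_pos": TCP position; "ee_rot": TCP orientation; "wrist_force": force on the tool from outside, world axes, zero at the start; "torque": the same for the moment, N m; "gripper_width": opening from 0.0 (shut) to 1.0 (fully open); "finger_force": force on a finger pad.
Only numpy, scipy, OpenCV 4.12 (cv2) and the standard library are available. Lean on these libraries where they do the work, as an engineer would, in place of code of your own. Each camera call takes 0.05 s, during which the arm holds its last target. There are 200 camera calls.

### The job

Stack all the sanding plates that lie on the bench flat in one square, aligned pile on the blue pad inside the plywood box, long sides along the pad's. Lift the door out of its stand and lower it so that both hinge knuckles sit fully down on their pins, shut it and, with the door shut, flip the red cam lever right over to its stop so its nose locks the door. Do not disturb the sander, the jar or the blue adapter.

Things in the scene. Friction and masses are not known exactly. Their poses are not given: they have to be found in the camera images.
- box: Fixed plywood box, open at the top and at its +x side (doorway, looking away from the robot). Origin: on the bench under the pad's centre; +x out of the doorway, +y to the hinge side, z up. Inside: x -105 to +109 mm (doorway plane), y +-75 mm; walls 12 mm thick, 60 mm high; floor 10 mm above the bench. The hinge post at the +y front corner is 125 mm high.
- pad (a point): Centre of the top face of the blue stacking pad on the box floor, 14 mm above the bench. The pad is 70 mm (box x) by 120 mm (box y) and 4 mm thick. Four upright wooden stakes stand loosely round the pile's corners: box x from +-40 to +-52 mm, y from +-40 to +-54 mm, up to 65 mm above the bench; between each two the middle 80 mm of a plate's long side is free for fingers.
- pin_low (a point): Foot of the lower hinge pin, on top of its 8 mm thick bracket, 26 mm above the bench, at (117, 101, 26) mm in the box's frame. The steel pin is 8 mm across, points straight up 18 mm from here and has a round tip. The bracket reaches 12 mm beyond the pin's axis to box +x.
- pin_top (a point): Foot of the upper hinge pin, of the same kind, straight above the lower one, 100 mm above the bench. The underside of its bracket is at 92 mm, so the lower knuckle cannot come straight down past it: it enters the gap between the brackets level, from the box's +x side.
- cam (a joint): Red cam lever at the doorway's -y (latch) side, on an upright axis; range -0.6 to 1.57 rad, counter-clockwise from above positive. Below 0.1 its nose is clear of the door; at 1.57 (its stop) the nose points to box +y across the outside of the shut door and locks it. Starts between -0.5 and 0.1; stays where left (0.05 N m friction).
- cam_pivot (a point): On the cam's axis, mid height of its arm, at (131.5, -108, 65) mm in the box's frame. Nose: 40 mm long, 12 wide, pointing to box +x at joint 0. Arm: 55 mm from the axis to the knob's axis, pointing in box direction 225 deg + joint value (at 0 to -x-y, at 1.57 to +x-y). Both lie 60 to 70 mm above the bench, over a wooden block 58 mm high.
- cam_knob (a point): On the axis of the black upright round knob at the end of the cam's arm: 14 mm across, from 70 to 103 mm above the bench; this point is 89 mm above the bench.
- door_grip (a point): Middle of the dark grip tab on top of the lift-off door: 12 mm thick (x), 50 long (y), 40 high (z). Frame = the door's: x through its thickness, y to its hinge edge, z up; as the box's when shut. Lies 130 mm above the door's lower edge. Pale panel 12 x 166 x 110 mm, its middle 3 mm to -y. 0.16 to 0.26 kg, balanced. Hung: lower edge 12 mm above the bench. Shut: mid plane at box x = 117 mm.
- door_low (a point): Centre of the lower mouth of the door's lower hinge knuckle (steel ring, 19 mm outside, 12 mm bore, 16 mm high), in door coordinates 104 mm to +y of the panel's middle, 14 mm above the lower edge. It meets pin_low when hung.
- door_top (a point): The same for the upper knuckle, 74 mm straight above the lower one. It meets pin_top when hung.
- stand: Fixed wooden stand in which the door waits upright, left or right of the box (the plates lie on the other side): slab 80 x 140 x 12 mm with two rails along its y, 15 mm apart, up to 42 mm above the bench. Origin on the bench under its middle. The door's axes agree with the stand's; its lower edge rests on the slab.
- sander: Bystander: yellow cordless sander, 125 mm round pad, 115 mm high, battery sticking out to its +x.
- jar: Bystander: glass jar with cap, 68 mm across, 95 mm high.
- adapter: Bystander: blue dust port adapter, 60 mm across, 80 mm high.
- plate1_c (a point): Centre (half-way up) of a loose sanding plate: stiff wooden board with a rust-red top face, 60 (its x) x 110 (y) x 12 mm, 0.08 to 0.15 kg; x, y and z as the board lies. Three or four such plates are there, the other absent. They start flat on a thin paper sheet on the bench, beside the box.
- plate2_c (a point): Centre (half-way up) of a loose sanding plate: stiff wooden board with a rust-red top face, 60 (its x) x 110 (y) x 12 mm, 0.08 to 0.15 kg; x, y and z as the board lies. Three or four such plates are there, the other absent. They start flat on a thin paper sheet on the bench, beside the box.
- plate3_c (a point): Centre (half-way up) of a loose sanding plate: stiff wooden board with a rust-red top face, 60 (its x) x 110 (y) x 12 mm, 0.08 to 0.15 kg; x, y and z as the board lies. Three or four such plates are there, the other absent. They start flat on a thin paper sheet on the bench, beside the box.
- plate4_c (a point): Centre (half-way up) of a loose sanding plate: stiff wooden board with a rust-red top face, 60 (its x) x 110 (y) x 12 mm, 0.08 to 0.15 kg; x, y and z as the board lies. Three or four such plates are there, the other absent. They start flat on a thin paper sheet on the bench, beside the box.
Mind the look-alikes: they are no part of the job. Of the things that look like the part that bears door_grip, the middle-sized one is meant. What is shaped like the part that bears plate1_c but purple is not meant.

How it is judged:
On the way, in this order (a step that is already met when the one before it is completed fails the run):
1. the door is down on both hinge pins (distance between door_low and pin_low below 0.008 m and distance between door_top and pin_top below 0.008 m and angle between door_grip's own z axis and vertical below 0.08 rad and value of joint cam below 1 rad), for 0.2 s.
2. the hung door is shut and the cam lever is flipped over it (distance between door_low and pin_low below 0.008 m and distance between door_top and pin_top below 0.008 m and angle between door_grip's own z axis and vertical below 0.08 rad and angle between the x axis of door_grip and the x axis of box, either way round below 0.09 rad and x of door_grip in the frame of box between 0.1 and 0.128 m and value of joint cam above 1.35 rad), for 0.2 s.
At the end, for the whole second after the job is handed in: All plates flat and square (8 deg) in one pile, centres within 12 mm of the pad's centre and 8 mm of each other; both knuckles within 8 mm of their pins' feet, door upright (4.5 deg) and shut, parallel to the doorway within 5 deg; cam lever past 1.35 rad; bystanders not moved (all of step 2 and horizontal distance between each of plate1_c, plate2_c, plate3_c, plate4_c and pad below 0.012 m and angle between each of plate1_c, plate2_c, plate3_c, plate4_c's own z axis and vertical below 0.06 rad and angle between the x axis of each of plate1_c, plate2_c, plate3_c, plate4_c and the x axis of box, either way round below 0.14 rad and z of plate1_c in the frame of pad between 0 and 0.048 m and z of plate2_c in the frame of pad between 0 and 0.048 m and horizontal distance between each of plate2_c, plate3_c, plate4_c and plate1_c below 0.008 m and z of plate3_c in the frame of pad between 0 and 0.048 m and horizontal distance between each of plate3_c, plate4_c and plate2_c below 0.008 m and z of plate4_c in the frame of pad between 0 and 0.048 m and horizontal distance between plate4_c and plate3_c below 0.008 m); the robot touches nothing.
It fails at once if a bystander is moved more than 40 mm (distance of any of sander, jar, adapter from where it was at the start of the episode above 0.04 m).
Of plate1, plate2, plate3, plate4 only 3 to 4 are there at a start; the rules pass over those that are not, and their reading is None.
At some moment in a run one of plate1, plate2, plate3, plate4 may be knocked a few centimetres aside while the robot is not near it.
It also fails if it takes over 210 s, if anything falls off the work surface, if the arm or the gripper's body presses on something with over 40 N, if the wrist force passes 120 N, or if a joint passes its speed limit or range.

## Working session

There is one attempt and no reset: what is moved stays moved. The work goes in short steps, Python scripts to look and compute and a tool call to move; the robot and the scene stay as the last step left them, time stands still between calls to the robot, and variables do not carry over. Pictures are saved under pics/ and viewed, at most 14 in all, crops included, and the job is handed in when it is done.

Besides the shell and the picture viewer there is one more tool, called after "Request:" by a JSON object that holds its "fn" and its "kwargs". carry_out: Moves the arm, as the interface text tells. Its arguments: {"type":"object","properties":{"series":{"type":"array","items":{"type":"array"}},"squeeze":{"type":"number"}},"required":["series"]}

```bash
ls; mkdir -p pics
cat > h.py <<'E'
import numpy as np, cv2
from plant import arm, viewer, job, regions_of
def cap(n):
    c=viewer.capture(n); c['R']=cv2.Rodrigues(np.array(c['rvec'],float))[0]; c['t']=np.array(c['tvec'],float).ravel(); c['K']=np.array(c['intrinsics'],float); return c
def ray(c,uv,z):
    # (u,v)=col,row -> world point at height z
    d=c['R'].T@np.linalg.inv(c['K'])@np.array([uv[0],uv[1],1.]); o=-c['R'].T@c['t']
    return o+d*(z-o[2])/d[2]
def proj(c,P):
    p=c['R']@np.atleast_2d(P).T+c['t'][:,None]; q=c['K']@p; return (q[:2]/q[2]).T
def tri(obs):
    A=[];b=[]
    for c,uv in obs:
        d=c['R'].T@np.linalg.inv(c['K'])@np.array([uv[0],uv[1],1.]); d/=np.linalg.norm(d); o=-c['R'].T@c['t']
        M=np.eye(3)-np.outer(d,d); A.append(M); b.append(M@o)
    return np.linalg.lstsq(np.vstack(A),np.hstack(b),rcond=None)[0]
def save(c,n,box=None,s=1):
    im=c['pixels']
    if box: im=im[box[1]:box[3],box[0]:box[2]]
    cv2.imwrite('pics/'+n+'.png',cv2.resize(im,None,fx=s,fy=s,interpolation=cv2.INTER_CUBIC))
E
python3 - <<'E'
from h import *
s=arm.sense(); print({k:np.round(v,3).tolist() for k,v in s.items()}, arm.tip_extent)
a=cap('scene'); b=cap('side'); 
for n,c in(('scene',a),('side',b)):
    save(c,n+'0'); print(n,-c['R'].T@c['t'],c['R'][2])
cv2.imwrite('pics/both0.png',np.vstack([a['pixels'],b['pixels']])[:, :])
for l in ['box','door_grip','stand','cam','cam_knob','sander','jar','adapter','plate1_c']:
    for n in('scene','side'):
        print(l,n,[(round(r['confidence'],2),np.round(r['centre']).tolist(),int(r['pixels'].sum())) for r in regions_of(n,l)])
E
```

```text
pics
{'clock': 0.0, 'joints': [1.246, 0.088, 1.372, 0.0, 1.684, -0.103], 'dq': [-0.002, 0.001, -0.0, 0.002, 0.001, 0.001], 'tau': [0.0, -35.186, -31.327, -0.0, 0.011, 0.0], 'tool_pos': [0.121, 0.536, 0.404], 'ee_rot': [-0.0, 0.111, 0.994, -0.001], 'wrist_force': [-0.098, -0.579, 0.623], 'torque': [-0.065, 0.01, 0.001], 'finger_force': 0.0, 'gripper_width': 0.997} 0.1734
scene [ 1.01992508 -0.43882488  1.22704437] [-0.41215377  0.32805525 -0.85000531]
side [-0.11536838 -0.8143497   1.13707777] [ 0.43738423  0.55956534 -0.70397561]
box scene [(0.79, [202.0, 257.0], 3127), (0.65, [156.0, 324.0], 751)]
box side [(0.83, [218.0, 248.0], 3421)]
door_grip scene [(0.93, [156.0, 323.0], 699), (0.82, [113.0, 294.0], 1671), (0.62, [153.0, 357.0], 197), (0.51, [202.0, 255.0], 3016)]
door_grip side [(0.89, [177.0, 137.0], 1227), (0.83, [133.0, 196.0], 464), (0.8, [156.0, 204.0], 835)]
stand scene [(0.74, [170.0, 316.0], 352)]
stand side [(0.69, [174.0, 208.0], 400), (0.55, [215.0, 248.0], 3435), (0.55, [155.0, 202.0], 908)]
cam scene [(0.53, [235.0, 254.0], 129)]
cam side [(0.69, [270.0, 292.0], 594)]
cam_knob scene []
cam_knob side [(0.5, [208.0, 295.0], 109)]
sander scene [(0.73, [305.0, 239.0], 1243)]
sander side [(0.28, [270.0, 292.0], 574)]
jar scene [(0.8, [205.0, 354.0], 390), (0.7, [236.0, 257.0], 167), (0.53, [224.0, 337.0], 257)]
jar side [(0.47, [215.0, 250.0], 3426)]
adapter scene [(0.66, [202.0, 352.0], 391), (0.55, [225.0, 338.0], 277), (0.35, [202.0, 259.0], 3064)]
adapter side [(0.56, [157.0, 274.0], 275)]
plate1_c scene [(0.66, [253.0, 160.0], 489), (0.61, [246.0, 117.0], 477)]
plate1_c side [(0.95, [303.0, 319.0], 699), (0.91, [358.0, 313.0], 835), (0.48, [215.0, 249.0], 3397)]
```

View pics/scene0.png

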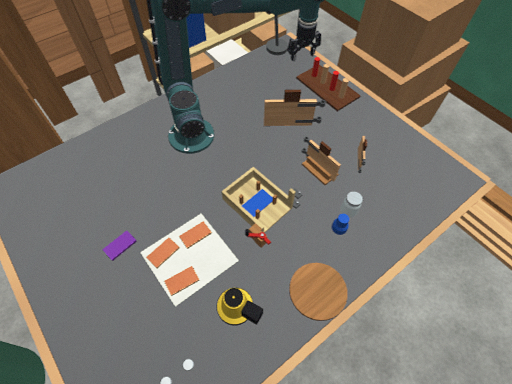

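View pics/side0.png

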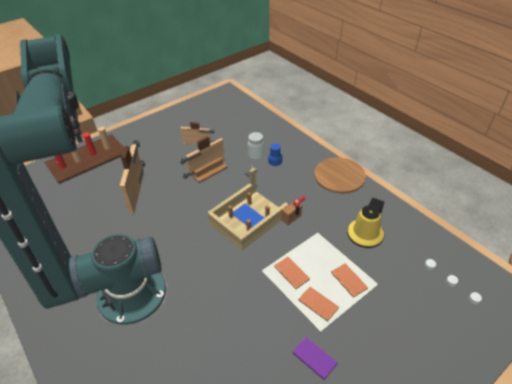

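```bash
cat >> h.py <<'E'
def hsvmask(c,lo,hi): 
    return cv2.inRange(cv2.cvtColor(c['pixels'],cv2.COLOR_BGR2HSV),np.array(lo),np.array(hi))
def blobs(m,amin=60):
    n,l,st,ce=cv2.connectedComponentsWithStats(m)
    return [(l==i) for i in range(1,n) if st[i,4]>=amin]
def rect(c,mask,z):
    v,u=np.nonzero(mask); P=np.array([ray(c,(a,b),z)[:2] for a,b in zip(u,v)])
    (x,y),(w,h),a=cv2.minAreaRect((P*1000).astype(np.float32))
    if w>h: a+=90; w,h=h,w   # a = direction of the short side (x)
    return np.round([x/1000,y/1000],4),round((a+90)%180-90,1),round(w),round(h)
E
python3 - <<'E'
from h import *
for n in('scene','side'):
    c=cap(n)
    for nm,lo,hi,z in(('plate',(3,120,120),(14,255,255),.012),('purple',(125,80,50),(150,255,255),.012),('blue',(110,150,90),(125,255,255),.014)):
        for b in blobs(hsvmask(c,lo,hi)): 
            v,u=np.nonzero(b); print(n,nm,b.sum(),int(u.mean()),int(v.mean()),*rect(c,b,z))
    for l in('stand','door_grip','jar','adapter','sander'):
        for r in regions_of(n,l)[:3]: print(l,np.round(r['centre']),ray(c,r['centre'][::-1],.05).round(3))
# stand/door rough
save(cap('scene'),'doors',(255,80,415,260),5)
E
```

```text
scene plate 1879 45 26 [-1.2321 -0.2105] 85.7 209 684
scene plate 249 99 7 [-1.1834  0.1029] 76.7 85 212
scene plate 159 115 5 [-1.1509  0.1923] 74.3 82 142
scene plate 248 119 21 [-0.9809  0.1333] 73.3 88 200
scene plate 174 105 26 [-0.9844  0.0477] 76.3 59 187
scene plate 404 119 41 [-0.8075  0.0529] -0.3 133 181
scene plate 502 66 63 [-0.8092 -0.2547] -0.3 136 167
scene plate 69 318 175 [0.5251 0.3023] -79.2 31 97
scene plate 397 194 234 [ 0.4375 -0.2589] -1.2 60 105
scene plate 436 162 252 [ 0.4257 -0.3933] 10.0 60 106
scene plate 1016 311 293 [ 0.8757 -0.0513] 72.5 166 198
scene plate 486 181 280 [ 0.5582 -0.3938] -6.7 59 105
scene purple 472 119 245 [ 0.3023 -0.5063] 8.5 64 110
scene blue 238 195 28 [-0.6468  0.4459] 60.2 95 303
scene blue 313 257 201 [0.4732 0.0158] 5.6 68 112
scene blue 71 342 218 [0.7344 0.232 ] 6.9 38 44
stand [172. 317.] [0.526 0.284 0.05 ]
door_grip [111. 292.] [0.203 0.432 0.05 ]
door_grip [157. 323.] [0.484 0.359 0.05 ]
door_grip [153. 359.] [0.564 0.495 0.05 ]
jar [203. 351.] [0.713 0.288 0.05 ]
adapter [282. 183.] [ 0.583 -0.393  0.05 ]
adapter [222. 
[... 213 characters left out ...]
 88.4 27 131
side plate 85 289 209 [ 0.6115 -0.0474] -83.2 32 58
side plate 458 291 272 [ 0.4315 -0.2582] -1.4 53 103
side plate 480 349 279 [ 0.5534 -0.3935] -6.9 54 104
side plate 555 318 303 [ 0.4202 -0.3928] 10.0 55 103
side purple 913 314 357 [ 0.2959 -0.5054] 8.4 62 110
side blue 159 274 154 [0.7687 0.228 ] -39.6 46 131
side blue 269 247 214 [0.4703 0.0241] 6.9 60 92
stand [173. 210.] [0.472 0.265 0.05 ]
door_grip [157. 204.] [0.508 0.359 0.05 ]
door_grip [175. 136.] [0.245 0.438 0.05 ]
door_grip [132. 194.] [0.566 0.529 0.05 ]
adapter [156. 275.] [0.731 0.179 0.05 ]
adapter [214. 248.] [0.455 0.    0.05 ]
sander [226. 370.] [ 0.741 -0.307  0.05 ]
sander [171. 212.] [0.486 0.271 0.05 ]
```

View pics/doors.png

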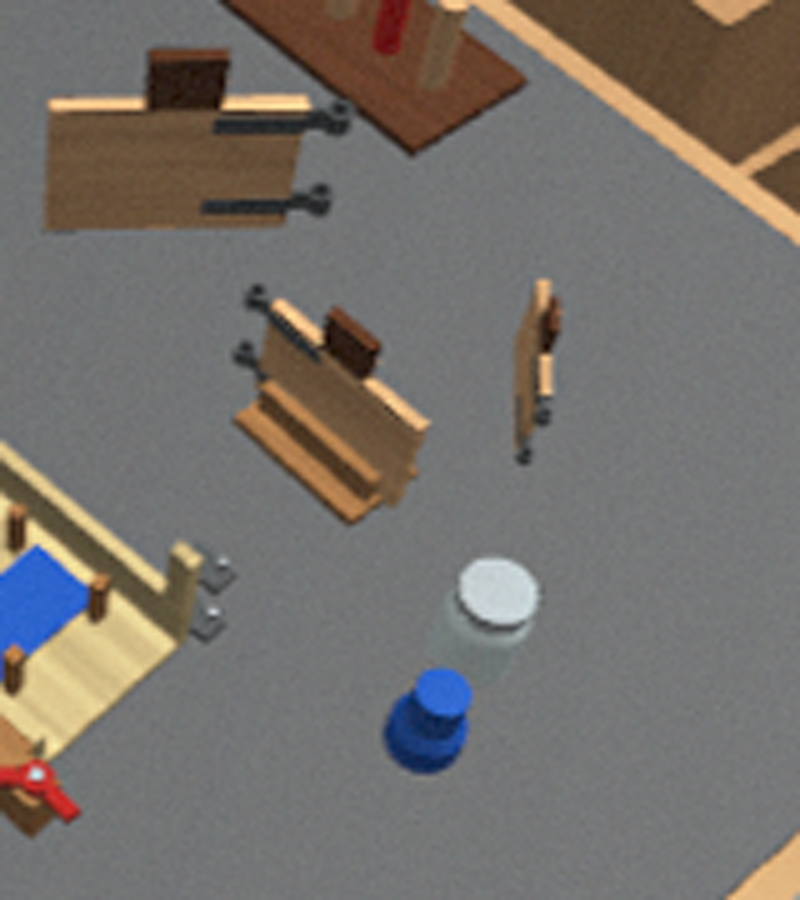

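The door meant is the one in the stand at scene pixel (322,158). The big one at (292,110) and the small one at (362,153) are look-alikes. Three rust-red plates lie at (163,252), (195,235) and (182,281); the purple one at (119,246) is a decoy. I'll move above the box for a near look.

Request:
{"fn": "carry_out", "kwargs": {"series": [[1,[0,0,0],0.966],[1,[0,0,0],0.966],[1,[0,0,0],0.966],[1,[0,0,0],0.966],[1,[0,0,0],0.966]]}}

```text
clock: 2.15
tool_pos: [0.121, 0.5365, 0.4048]
ee_rot: [0.0, 0.436, 0.9, 0.0]
wrist_force: [-0.4, 0.1, -0.3]
gripper_width: 1.001
finger_force: 0.0
```

Request:
{"fn": "carry_out", "kwargs": {"series": [[1,[0,0,0],0.966],[1,[0,0,0],0.966],[1,[0,0,0],0.966],[1,[0,0,0],0.966],[1,[0,0,0],0.966]]}}

```text
clock: 2.65
tool_pos: [0.121, 0.5365, 0.4047]
ee_rot: [-0.0, 0.709, 0.705, 0.0]
wrist_force: [-0.2, -0.3, 0.3]
gripper_width: 0.998
finger_force: 0.0
```

Request:
{"fn": "carry_out", "kwargs": {"series": [[1,[-0.83,0.63,-0.08],0],[1,[-0.83,0.63,-0.08],0],[1,[-0.83,0.63,-0.08],0],[1,[-0.83,0.63,-0.08],0],[1,[-0.83,0.63,-0.08],0]]}}

```text
clock: 3.15
tool_pos: [0.2476, 0.3691, 0.421]
ee_rot: [0.0, 0.707, 0.707, 0.0]
wrist_force: [0.9, -0.6, -0.6]
gripper_width: 1.001
finger_force: 0.0
```

Request:
{"fn": "carry_out", "kwargs": {"series": [[1,[-0.83,0.63,-0.08],0],[1,[-0.83,0.63,-0.08],0],[1,[-0.83,0.63,-0.08],0],[1,[-0.83,0.63,-0.08],0],[1,[-0.83,0.63,-0.08],0]]}}

```text
clock: 3.65
tool_pos: [0.3736, 0.203, 0.4372]
ee_rot: [0.0, 0.707, 0.707, 0.001]
wrist_force: [1.0, 0.9, -0.9]
gripper_width: 1.002
finger_force: 0.0
```

Request:
{"fn": "carry_out", "kwargs": {"series": [[1,[-0.83,0.63,-0.08],0],[1,[-0.83,0.63,-0.08],0],[1,[-0.83,0.63,-0.08],0],[1,[-0.83,0.63,-0.08],0],[1,[0,0,0],0]]}}

```text
clock: 4.15
tool_pos: [0.476, 0.0683, 0.4492]
ee_rot: [0.001, 0.709, 0.705, -0.0]
wrist_force: [-0.8, 0.6, -0.3]
gripper_width: 1.002
finger_force: 0.0
```

```bash
cat >> h.py <<'E'
from scipy.spatial.transform import Rotation as Ro
def pose():
    s=arm.sense(); w,x,y,z=s['ee_rot']; M=Ro.from_quat([x,y,z,w]).as_matrix()
    return np.array(s['tool_pos']),M,np.degrees(np.arctan2(M[1,0],M[0,0])),s
E
python3 - <<'E'
from h import *
p,M,psi,s=pose(); print(p.round(4),round(psi,2),M[2].round(3),s['clock'])
c=cap('wrist'); save(c,'wbox',s=1.5); print(-c['R'].T@c['t'],c['R'].round(3))
E
```

```text
[0.476  0.0683 0.4492] 89.65 [-0.002  0.001 -1.   ] 4.15
[0.47679174 0.13941695 0.41857888] [[ 1.    -0.006  0.001]
 [-0.006 -0.96   0.279]
 [-0.    -0.279 -0.96 ]]
```

View pics/wbox.png

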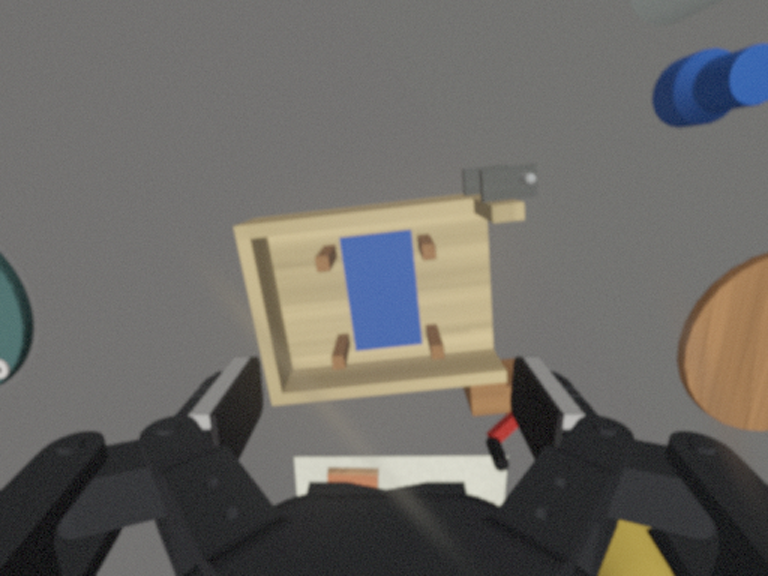

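Run:
```python
from h import *
c=cap('wrist')
b=max(blobs(hsvmask(c,(108,120,60),(128,255,255)),500),key=lambda b: b.sum() if 150<np.nonzero(b)[0].mean()<250 else 0)
v,u=np.nonzero(b); r=rect(c,b,.014); print(b.sum(),u.mean(),v.mean(),r)
# wall-top outer outline: corners fit by wooden mask
for th0 in [r[1]]:
    o=np.array([*r[0],0]); t=np.radians(th0); R=np.array([[np.cos(t),-np.sin(t),0],[np.sin(t),np.cos(t),0],[0,0,1]])
    B=lambda x,y,z:o+R@np.array([x,y,z])/1000
    pts=[B(-117,-87,60),B(-117,87,60),B(109,87,60),B(109,-87,60),B(117,101,118),B(117,101,44),B(131.5,-108,70)]
    q=proj(c,pts)*3; print((q/2).round())
    im=cv2.resize(c['pixels'],None,fx=3,fy=3,interpolation=cv2.INTER_CUBIC)
    for a in q: cv2.drawMarker(im,tuple(int(i) for i in a+1),(0,255,0),0,14,1)
    cv2.imwrite('pics/wbox2.png',im[330:930,400:1200])
```

```text
3186 255.47363465160075 194.65222849968612 (array([0.4726, 0.0172]), 6.2, 66, 116)
[[273. 407.]
 [235. 228.]
 [501. 198.]
 [508. 384.]
 [534. 182.]
 [505. 179.]
 [535. 407.]]
```

View pics/wbox2.png

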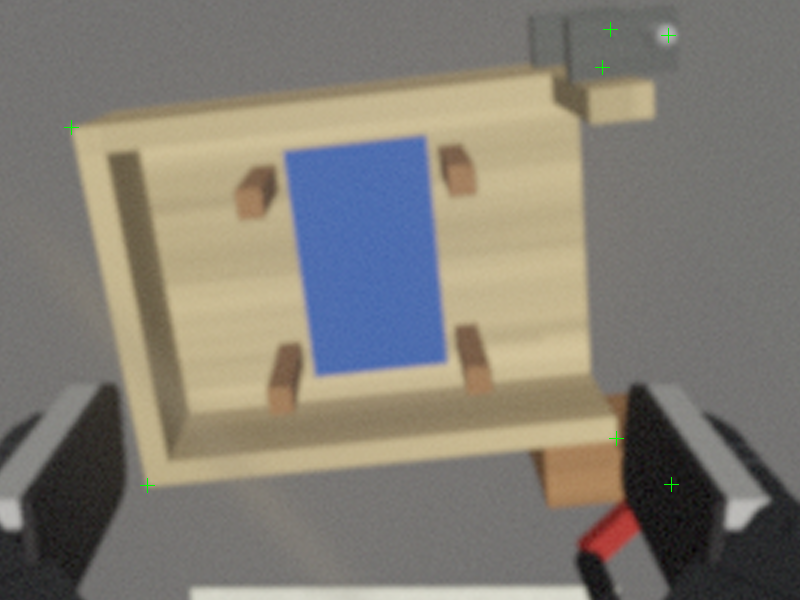

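Request:
{"fn": "carry_out", "kwargs": {"series": [[1,[-0.95,0,0],0],[1,[-0.95,0,0],0],[1,[-0.95,0,0],0],[1,[-0.95,0,0],0],[1,[-0.95,0,0],0]]}}

```text
clock: 4.75
tool_pos: [0.4734, -0.1178, 0.4498]
ee_rot: [0.0, 0.706, 0.708, 0.0]
wrist_force: [0.4, 0.7, 0.2]
gripper_width: 0.998
finger_force: 0.0
```

Request:
{"fn": "carry_out", "kwargs": {"series": [[1,[-0.95,0,0],0],[1,[-0.95,0,0],0],[1,[-0.95,0,0],0],[1,[-0.95,0,0],0],[1,[0,0,0],0]]}}

```text
clock: 5.25
tool_pos: [0.4738, -0.2723, 0.4486]
ee_rot: [-0.0, 0.708, 0.706, -0.001]
wrist_force: [0.5, -0.0, -0.3]
gripper_width: 1.002
finger_force: 0.0
```

```bash
cat >> h.py <<'E'
def plates():
    p,M,psi,s=pose(); print('tcp',p.round(4),'psi',round(psi,2),'t',s['clock'])
    c=cap('wrist')
    for b in blobs(hsvmask(c,(3,120,80),(14,255,255)),500):
        v,u=np.nonzero(b); print(b.sum(),u.min(),u.max(),v.min(),v.max(),*rect(c,b,.012))
    return c
E
python3 -c "
from h import *
c=plates(); save(c,'wpl')"
```

```text
tcp [ 0.4738 -0.2723  0.4486] psi 89.84 t 5.25
822 289 329 219 266 [ 0.5553 -0.4015] -6.7 53 82
```

View pics/wpl.png

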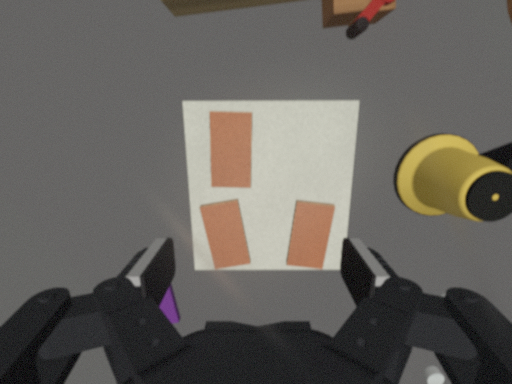

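```bash
sed -i 's/(3,120,80),(14,255,255)/(0,95,60),(16,255,255)/' h.py; python3 -c "
from h import *
plates(); print(arm.tip_extent)"
```

```text
tcp [ 0.474  -0.2704  0.4489] psi 89.95 t 5.3
1723 321 399 0 29 [ 0.6039 -0.0807] 90.0 33 98
2842 210 250 114 188 [ 0.4349 -0.2563] -1.6 57 106
2243 201 248 203 268 [ 0.4232 -0.3899] 9.9 57 108
2262 287 332 204 269 [ 0.5559 -0.391 ] -7.1 58 108
0.1734
```

Request:
{"fn": "carry_out", "kwargs": {"series": [[1,[0.35,-0.98,0],0.2],[1,[0,0,0.8],0],[1,[0,0,0.8],0],[1,[0,0,0.8],0],[1,[0,0,0.8],0]]}}

```text
clock: 5.85
tool_pos: [0.4349, -0.2537, 0.321]
ee_rot: [0.001, 0.716, 0.698, 0.001]
wrist_force: [0.1, -0.2, 0.1]
gripper_width: 1.0
finger_force: 0.0
```

Request:
{"fn": "carry_out", "kwargs": {"series": [[1,[0,0,0.8],0],[1,[0,0,0.8],0],[1,[0,0,0.8],0],[1,[0,0,0.6],0],[1,[0,0,0.35],0]]}}

```text
clock: 6.35
tool_pos: [0.4345, -0.2536, 0.1856]
ee_rot: [-0.002, 0.716, 0.698, 0.0]
wrist_force: [-0.0, 0.2, -0.7]
gripper_width: 0.995
finger_force: 0.0
```

Request:
{"fn": "carry_out", "kwargs": {"series": [[1,[0,0,0],0],[1,[0,0,0.1],0],[1,[0,0,0.08],0],[1,[0,0,0],0],[1,[0,0,0],0]]}}

```text
clock: 6.85
tool_pos: [0.435, -0.2564, 0.1811]
ee_rot: [0.001, 0.717, 0.697, 0.0]
wrist_force: [-0.5, -1.1, 0.3]
gripper_width: 0.999
finger_force: 0.0
```

```bash
python3 -c "
from h import *
p,M,psi,s=pose(); print(p.round(4),psi,arm.tip_extent,np.round(s['wrist_force'],1))"
```

```text
[ 0.435  -0.2564  0.1811] 88.40271815023895 0.1734 [-0.5 -1.1  0.3]
```

Request:
{"fn": "carry_out", "kwargs": {"series": [[1,[0,0,0.1],0],[0,[0,0,0],0],[0,[0,0,0],0],[0,[0,0,0],0],[0,[0,0,0],0]], "squeeze": 40}}

```text
clock: 7.35
tool_pos: [0.4349, -0.2563, 0.1766]
ee_rot: [0.0, 0.717, 0.697, 0.0]
wrist_force: [-0.0, 0.7, 2.0]
gripper_width: 0.681
finger_force: 43.3
```

Request:
{"fn": "carry_out", "kwargs": {"series": [[0,[0,0,0],0],[0,[0,0,0],0],[0,[0,0,0],0],[0,[0,0,0],0],[0,[0,0,0],0]]}}

```text
clock: 7.85
tool_pos: [0.4349, -0.2563, 0.1766]
ee_rot: [0.0, 0.717, 0.697, 0.0]
wrist_force: [0.7, -0.8, 2.8]
gripper_width: 0.677
finger_force: 43.5
```

```bash
python3 -c "
from h import *
p,M,psi,s=pose(); print(p.round(4),psi,arm.tip_extent,np.round(s['wrist_force'],1),s['gripper_width'],s['finger_force'])
save(cap('wrist'),'grip')"
```

```text
[ 0.4349 -0.2563  0.1766] 88.41001467063867 0.1734 [ 0.7 -0.8  2.8] 0.6768854412589094 43.52071702480316
```

View pics/grip.png

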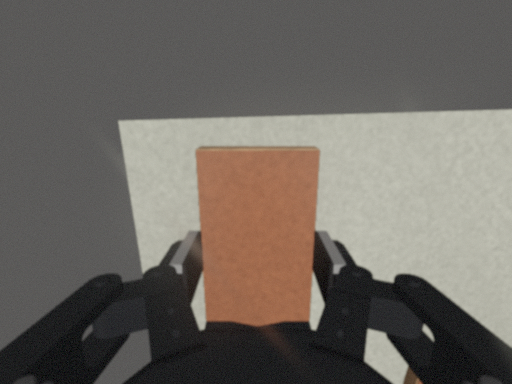

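Request:
{"fn": "carry_out", "kwargs": {"series": [[0,[0,0,-0.5],0],[0,[0,0,-0.8],0],[0,[0,0,-1],0],[0,[0,0,-0.7],0],[0,[0.86,0.094,0],0]]}}

```text
clock: 8.4
tool_pos: [0.4403, -0.2246, 0.3008]
ee_rot: [0.005, 0.718, 0.696, 0.0]
wrist_force: [1.7, 0.9, -0.8]
gripper_width: 0.679
finger_force: 43.5
```

Request:
{"fn": "carry_out", "kwargs": {"series": [[0,[0.86,0.094,0],0],[0,[0.86,0.094,0],0],[0,[0.86,0.094,0],0],[0,[0.86,0.094,0],0],[0,[0.86,0.094,0],0]]}}

```text
clock: 8.9
tool_pos: [0.4625, -0.049, 0.2949]
ee_rot: [-0.001, 0.717, 0.697, -0.001]
wrist_force: [1.0, -0.2, -0.2]
gripper_width: 0.685
finger_force: 43.5
```

Request:
{"fn": "carry_out", "kwargs": {"series": [[0,[0.86,0.094,0],0],[0,[0.84,0.09,0],0],[0,[0,0,0],-0.975],[0,[0,0,0],0],[0,[0,0,0],0]]}}

```text
clock: 9.4
tool_pos: [0.4719, 0.0172, 0.2953]
ee_rot: [-0.001, 0.669, 0.744, -0.001]
wrist_force: [-0.3, -0.4, -1.0]
gripper_width: 0.677
finger_force: 43.5
```

```bash
cat >> h.py <<'E'
BO=np.array([.4726,.0172]); BY=6.2
def go(tx,ty,tz,tpsi):
    p,M,psi,s=pose(); t=np.radians(psi); d=np.array([tx,ty,tz])-p
    print('tcp',p.round(4),'psi',round(psi,2),'w',round(s['gripper_width'],3),'F',np.round(s['wrist_force'],1),'t',s['clock'])
    print('shift units',(np.array([d[0]*np.cos(t)+d[1]*np.sin(t),d[0]*np.sin(t)-d[1]*np.cos(t),-d[2]])/.04).round(3),'turn units',round(((psi-tpsi+180)%360-180)/8,3))
E
python3 -c "
from h import *
go(*BO,.1915,96.2)"
```

```text
tcp [0.4719 0.0172 0.2953] psi 96.07 w 0.677 F [-0.3 -0.4 -1. ] t 9.4
shift units [-2.000e-03  1.600e-02  2.595e+00] turn units -0.017
```

Lower, release, rise.

Request:
{"fn": "carry_out", "kwargs": {"series": [[0,[0,0,0.8],0],[0,[0,0,0.8],0],[0,[0,0,0.6],0],[0,[0,0,0.25],0],[0,[0,0,0.11],0]]}}

```text
clock: 9.9
tool_pos: [0.4718, 0.0167, 0.1927]
ee_rot: [-0.001, 0.669, 0.744, -0.001]
wrist_force: [-0.8, -0.2, -2.2]
gripper_width: 0.679
finger_force: 43.5
```

Request:
{"fn": "carry_out", "kwargs": {"series": [[0,[0,0,0],0],[0,[0,0,0],0],[0,[0,0,0.02],0],[0,[0,0,0],0],[0,[0,0,0],0]]}}

```text
clock: 10.4
tool_pos: [0.4725, 0.0173, 0.1937]
ee_rot: [0.0, 0.668, 0.744, 0.0]
wrist_force: [-0.3, -0.3, -1.3]
gripper_width: 0.681
finger_force: 43.5
```

Request:
{"fn": "carry_out", "kwargs": {"series": [[1,[0,0,0],0],[1,[0,0,0],0],[1,[0,0,0],0],[1,[0,0,0],0],[1,[0,0,-0.3],0]]}}

```text
clock: 10.9
tool_pos: [0.4714, 0.0173, 0.2039]
ee_rot: [-0.002, 0.668, 0.744, -0.001]
wrist_force: [0.0, 1.4, -0.3]
gripper_width: 1.003
finger_force: 0.0
```

Request:
{"fn": "carry_out", "kwargs": {"series": [[1,[0,0,-0.6],0],[1,[0,0,-0.8],0],[1,[0,0,-1],0],[1,[0,0,-1],0],[1,[0,0,-1],0]]}}

```text
clock: 11.4
tool_pos: [0.4718, 0.0173, 0.3838]
ee_rot: [0.0, 0.668, 0.744, 0.0]
wrist_force: [1.0, -0.6, -0.4]
gripper_width: 1.003
finger_force: 0.0
```

```bash
cat >> h.py <<'E'
def pile(z):
    c=cap('wrist')
    for b in blobs(hsvmask(c,(0,95,60),(10,255,255)),1200):
        v,u=np.nonzero(b); r=rect(c,b,z); t=np.radians(BY); d=(r[0]-BO)*1000
        print(b.sum(),*r,'box xy',(np.array([d[0]*np.cos(t)+d[1]*np.sin(t),-d[0]*np.sin(t)+d[1]*np.cos(t)])).round(1))
    return c
E
python3 -c "
from h import *
c=pile(.026); save(c,'pile1')
c=cap('scene')
for b in blobs(hsvmask(c,(3,120,120),(14,255,255)),150):
  v,u=np.nonzero(b)
  if v.mean()>190 and b.sum()<700: print(b.sum(),*rect(c,b,.012))
go(.4235,-.391,.30,99.9)"
```

```text
352 [0.472  0.0202] 6.6 66 111
435 [ 0.4255 -0.3933] 10.0 60 106
486 [ 0.5584 -0.3938] -6.7 60 105
tcp [0.4731 0.0172 0.3895] psi 96.21 w 0.999 F [ 0.4 -0.8  0.3] t 11.5
shift units [-10.012  -2.337   2.239] turn units -0.461
```

Request:
{"fn": "carry_out", "kwargs": {"series": [[1,[-0.91,-0.212,0],0],[1,[-0.91,-0.212,0],0],[1,[-0.91,-0.212,0],0],[1,[-0.91,-0.212,0],0],[1,[-0.91,-0.212,0],0]]}}

```text
clock: 12.0
tool_pos: [0.4492, -0.1695, 0.3814]
ee_rot: [0.0, 0.668, 0.744, 0.0]
wrist_force: [1.1, -0.0, 0.4]
gripper_width: 1.003
finger_force: 0.0
```

Request:
{"fn": "carry_out", "kwargs": {"series": [[1,[-0.91,-0.212,0],0],[1,[-0.91,-0.212,0],0],[1,[-0.91,-0.212,0],0],[1,[-0.91,-0.212,0],0],[1,[-0.91,-0.212,0],0]]}}

```text
clock: 12.5
tool_pos: [0.4268, -0.3552, 0.3813]
ee_rot: [0.0, 0.668, 0.744, 0.0]
wrist_force: [0.7, -0.4, 0.1]
gripper_width: 1.001
finger_force: 0.0
```

Request:
{"fn": "carry_out", "kwargs": {"series": [[1,[-0.91,-0.212,0],0],[1,[0,0,0],-0.46],[1,[0,0,0.8],0],[1,[0,0,0.8],0],[1,[0,0,0.8],0]]}}

```text
clock: 13.0
tool_pos: [0.4227, -0.391, 0.2844]
ee_rot: [0.0, 0.644, 0.765, 0.0]
wrist_force: [-0.2, 0.2, -0.3]
gripper_width: 1.001
finger_force: 0.0
```

Request:
{"fn": "carry_out", "kwargs": {"series": [[1,[0,0,0.8],0],[1,[0,0,0.8],0],[1,[0,0,0.4],0],[1,[0,0,0.2],0],[1,[0,0,0],0]]}}

```text
clock: 13.5
tool_pos: [0.4226, -0.3906, 0.1959]
ee_rot: [-0.001, 0.644, 0.765, 0.0]
wrist_force: [0.7, 0.1, -0.2]
gripper_width: 0.998
finger_force: 0.0
```

```bash
python3 -c "
from h import *
go(.4235,-.391,.1766,99.9)"
```

```text
tcp [ 0.4226 -0.3906  0.1959] psi 99.89 w 0.998 F [ 0.7  0.1 -0.2] t 13.5
shift units [-0.015  0.021  0.484] turn units -0.001
```

Request:
{"fn": "carry_out", "kwargs": {"series": [[1,[0,0,0.3],0],[1,[0,0,0.18],0],[0,[0,0,0],0],[0,[0,0,0],0],[0,[0,0,0],0]]}}

```text
clock: 14.0
tool_pos: [0.4231, -0.3911, 0.1787]
ee_rot: [0.001, 0.643, 0.765, -0.0]
wrist_force: [0.3, 0.6, 1.2]
gripper_width: 0.675
finger_force: 43.1
```

Request:
{"fn": "carry_out", "kwargs": {"series": [[0,[0,0,0],0],[0,[0,0,-0.6],0],[0,[0,0,-0.8],0],[0,[0,0,-0.8],0],[0,[0,0,-0.8],0]]}}

```text
clock: 14.5
tool_pos: [0.4227, -0.3906, 0.2986]
ee_rot: [-0.001, 0.644, 0.765, 0.0]
wrist_force: [0.3, -1.1, -1.0]
gripper_width: 0.675
finger_force: 43.2
```

Request:
{"fn": "carry_out", "kwargs": {"series": [[0,[0.894,0.271,0],0],[0,[0.894,0.271,0],0],[0,[0.894,0.271,0],0],[0,[0.894,0.271,0],0],[0,[0.894,0.271,0],0]]}}

```text
clock: 15.0
tool_pos: [0.4453, -0.2039, 0.2976]
ee_rot: [-0.0, 0.644, 0.765, 0.0]
wrist_force: [-0.0, 1.2, -0.5]
gripper_width: 0.675
finger_force: 43.2
```

Request:
{"fn": "carry_out", "kwargs": {"series": [[0,[0.894,0.271,0],0],[0,[0.894,0.271,0],0],[0,[0.894,0.271,0],0],[0,[0.894,0.271,0],0],[0,[0.894,0.271,0],0]]}}

```text
clock: 15.5
tool_pos: [0.4679, -0.0184, 0.2977]
ee_rot: [-0.0, 0.644, 0.765, 0.0]
wrist_force: [1.2, 0.1, -1.7]
gripper_width: 0.674
finger_force: 43.2
```

Request:
{"fn": "carry_out", "kwargs": {"series": [[0,[0.894,0.271,0],0],[0,[0,0,0],0.462],[0,[0,0,0],0],[0,[0,0,0],0],[0,[0,0,0],0]]}}

```text
clock: 16.0
tool_pos: [0.4727, 0.0165, 0.2978]
ee_rot: [-0.0, 0.668, 0.744, -0.0]
wrist_force: [1.6, -0.2, -1.4]
gripper_width: 0.677
finger_force: 43.2
```

```bash
python3 -c "
from h import *
go(*BO,.204,96.2); save(cap('wrist'),'hold2')"
```

```text
tcp [0.4727 0.0165 0.2978] psi 96.17 w 0.677 F [ 1.6 -0.2 -1.4] t 16.0
shift units [ 0.019 -0.     2.344] turn units -0.004
```

View pics/hold2.png

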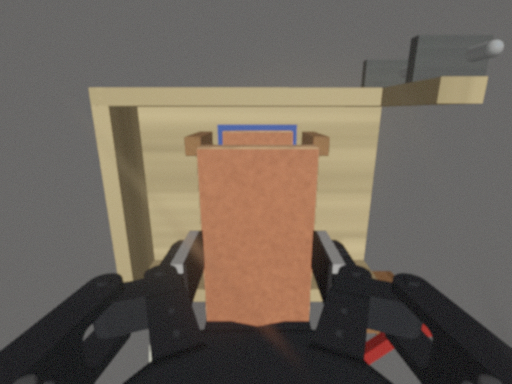

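Request:
{"fn": "carry_out", "kwargs": {"series": [[0,[0.02,0,0.8],0],[0,[0,0,0.8],0],[0,[0,0,0.5],0],[0,[0,0,0.15],0],[0,[0,0,0.09],0]]}}

```text
clock: 16.55
tool_pos: [0.4725, 0.0174, 0.2045]
ee_rot: [-0.001, 0.668, 0.744, -0.001]
wrist_force: [-6.4, 0.3, 11.4]
gripper_width: 0.673
finger_force: 45.0
```

Request:
{"fn": "carry_out", "kwargs": {"series": [[0,[0,0,0],0],[0,[0,0,0],0],[1,[0,0,0],0],[1,[0,0,0],0],[1,[0,0,0],0]]}}

```text
clock: 17.05
tool_pos: [0.473, 0.0179, 0.205]
ee_rot: [0.001, 0.668, 0.744, 0.001]
wrist_force: [-0.2, 0.6, 1.1]
gripper_width: 0.999
finger_force: 0.0
```

Request:
{"fn": "carry_out", "kwargs": {"series": [[1,[0,0,0],0],[1,[0,0,-0.3],0],[1,[0,0,-0.7],0],[1,[0,0,-0.8],0],[1,[0,0,-1],0]]}}

```text
clock: 17.55
tool_pos: [0.4721, 0.018, 0.3171]
ee_rot: [-0.001, 0.668, 0.744, -0.001]
wrist_force: [0.6, -0.1, -0.2]
gripper_width: 0.995
finger_force: 0.0
```

Request:
{"fn": "carry_out", "kwargs": {"series": [[1,[0,0,-1],0],[1,[0,0,-1],0],[1,[0,0,0],0],[1,[0,0,0],0],[1,[0,0,0],0]]}}

```text
clock: 18.05
tool_pos: [0.4723, 0.0179, 0.3954]
ee_rot: [-0.001, 0.668, 0.744, -0.001]
wrist_force: [0.5, 0.0, -0.1]
gripper_width: 0.998
finger_force: 0.0
```

```bash
python3 -c "
from h import *
c=pile(.038); hsv=cv2.cvtColor(c['pixels'],cv2.COLOR_BGR2HSV); q=proj(c,[[*BO,.038]])[0].astype(int); print(q,hsv[q[1],q[0]])
save(c,'p2')
c=cap('scene')
for b in blobs(hsvmask(c,(3,120,120),(14,255,255)),150):
  v,u=np.nonzero(b)
  if v.mean()>190 and b.sum()<700: print(b.sum(),*rect(c,b,.012))
go(.556,-.392,.1776,82.9)"
```

```text
[257 173] [ 10 121 183]
376 [0.4674 0.0292] 7.4 72 122
485 [ 0.5584 -0.3938] -6.7 60 105
tcp [0.4724 0.0179 0.3946] psi 96.2 w 1.003 F [-0.7 -0.6 -0.1] t 18.15
shift units [-10.414   0.972   5.424] turn units 1.662
```

Request:
{"fn": "carry_out", "kwargs": {"series": [[1,[-0.868,0.081,0],0],[1,[-0.868,0.081,0],0],[1,[-0.868,0.081,0],0],[1,[-0.868,0.081,0],0],[1,[-0.868,0.081,0],0]]}}

```text
clock: 18.65
tool_pos: [0.5075, -0.1542, 0.3946]
ee_rot: [-0.002, 0.668, 0.744, -0.0]
wrist_force: [0.3, 0.4, -0.5]
gripper_width: 0.997
finger_force: 0.0
```

Request:
{"fn": "carry_out", "kwargs": {"series": [[1,[-0.868,0.081,0],0],[1,[-0.868,0.081,0],0],[1,[-0.868,0.081,0],0],[1,[-0.868,0.081,0],0],[1,[-0.868,0.081,0],0]]}}

```text
clock: 19.15
tool_pos: [0.5424, -0.3252, 0.3942]
ee_rot: [-0.002, 0.668, 0.744, -0.0]
wrist_force: [0.1, 1.1, -0.3]
gripper_width: 1.0
finger_force: 0.0
```

Request:
{"fn": "carry_out", "kwargs": {"series": [[1,[-0.868,0.081,0],0],[1,[-0.868,0.081,0],0],[1,[0,0,0.5],0.831],[1,[0,0,0.7],0.831],[1,[0,0,0.8],0]]}}

```text
clock: 19.65
tool_pos: [0.5562, -0.3927, 0.3144]
ee_rot: [-0.0, 0.75, 0.661, 0.0]
wrist_force: [0.3, 1.0, -0.4]
gripper_width: 1.002
finger_force: 0.0
```

Request:
{"fn": "carry_out", "kwargs": {"series": [[1,[0,0,0.8],0],[1,[0,0,0.8],0],[1,[0,0,0.8],0],[1,[0,0,0.5],0],[1,[0,0,0],0]]}}

```text
clock: 20.15
tool_pos: [0.5546, -0.3907, 0.1934]
ee_rot: [-0.006, 0.75, 0.662, -0.001]
wrist_force: [0.2, -0.2, -0.6]
gripper_width: 1.001
finger_force: 0.0
```

```bash
python3 -c "
from h import *
go(.556,-.392,.1776,82.9)"
```

```text
tcp [ 0.5546 -0.3907  0.1934] psi 82.89 w 1.001 F [ 0.2 -0.2 -0.6] t 20.15
shift units [-0.028  0.039  0.395] turn units -0.001
```

View pics/p2.png

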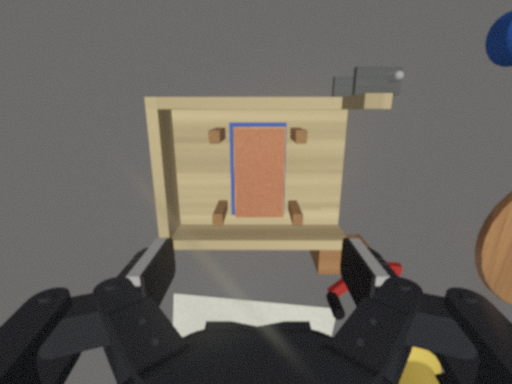

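Request:
{"fn": "carry_out", "kwargs": {"series": [[1,[-0.03,0.04,0.25],0],[1,[0,0,0.14],0],[0,[0,0,0],0],[0,[0,0,0],0],[0,[0,0,0],0]]}}

```text
clock: 20.65
tool_pos: [0.558, -0.3937, 0.1859]
ee_rot: [0.001, 0.75, 0.662, 0.0]
wrist_force: [-0.4, -0.4, -0.7]
gripper_width: 0.516
finger_force: 0.0
```

Request:
{"fn": "carry_out", "kwargs": {"series": [[0,[0,0,0],0],[0,[0,0,-0.6],0],[0,[0,0,-0.9],0],[0,[0,0,-0.9],0],[0,[0,0,-0.8],0]]}}

```text
clock: 21.15
tool_pos: [0.5577, -0.3935, 0.3152]
ee_rot: [0.001, 0.75, 0.662, 0.0]
wrist_force: [-0.0, -0.8, 0.4]
gripper_width: 0.0
finger_force: 0.0
```

Request:
{"fn": "carry_out", "kwargs": {"series": [[0,[0.899,-0.303,0],0],[0,[0.899,-0.303,0],0],[0,[0.899,-0.303,0],0],[0,[0.899,-0.303,0],0],[0,[0.899,-0.303,0],0]]}}

```text
clock: 21.65
tool_pos: [0.5192, -0.2061, 0.3132]
ee_rot: [0.0, 0.75, 0.662, 0.0]
wrist_force: [0.6, 0.5, -0.6]
gripper_width: 0.001
finger_force: 0.0
```

Request:
{"fn": "carry_out", "kwargs": {"series": [[0,[0.899,-0.303,0],0],[0,[0.899,-0.303,0],0],[0,[0.899,-0.303,0],0],[0,[0.899,-0.303,0],0],[0,[0.899,-0.303,0],0]]}}

```text
clock: 22.15
tool_pos: [0.4813, -0.0202, 0.3134]
ee_rot: [0.001, 0.75, 0.662, 0.001]
wrist_force: [0.8, 0.1, 0.3]
gripper_width: -0.002
finger_force: 0.0
```

Request:
{"fn": "carry_out", "kwargs": {"series": [[0,[0.899,-0.303,0],0],[0,[0,0,0],-0.831],[0,[0,0,0],-0.831],[0,[0,0,0],0],[0,[0,0,0],0]]}}

```text
clock: 22.65
tool_pos: [0.4743, 0.0155, 0.3131]
ee_rot: [0.0, 0.669, 0.743, 0.0]
wrist_force: [-0.1, -0.5, 0.7]
gripper_width: 0.001
finger_force: 0.0
```

```bash
python3 -c "
from h import *
go(*BO,.2168,96.2)"
```

```text
tcp [0.4743 0.0155 0.3131] psi 96.05 w 0.001 F [-0.1 -0.5  0.7] t 22.65
shift units [ 0.047 -0.038  2.407] turn units -0.018
```

```bash
python3 -c "
from h import *
c=cap('scene')
for b in blobs(hsvmask(c,(3,120,120),(14,255,255)),150):
  v,u=np.nonzero(b)
  if v.mean()>190 and b.sum()<700: print(b.sum(),*rect(c,b,.012))
go(.556,-.392,.3131,82.9)"
```

```text
376 [0.4676 0.0297] 7.2 72 121
487 [ 0.5582 -0.3938] -6.7 59 105
tcp [0.4743 0.0153 0.313 ] psi 96.06 w 0.001 F [-0.8 -0.1  0.3] t 22.7
shift units [-1.0342e+01  9.5600e-01 -3.0000e-03] turn units 1.645
```

Plate C is unmoved; I closed too high. I'll retry, reading z before closing.

Request:
{"fn": "carry_out", "kwargs": {"series": [[1,[-0.862,0.08,0],0],[1,[-0.862,0.08,0],0],[1,[-0.862,0.08,0],0],[1,[-0.862,0.08,0],0],[1,[-0.862,0.08,0],0]]}}

```text
clock: 23.2
tool_pos: [0.5089, -0.156, 0.3127]
ee_rot: [0.0, 0.669, 0.743, 0.0]
wrist_force: [0.3, 0.1, 0.8]
gripper_width: 0.846
finger_force: 0.0
```

Request:
{"fn": "carry_out", "kwargs": {"series": [[1,[-0.862,0.08,0],0],[1,[-0.862,0.08,0],0],[1,[-0.862,0.08,0],0],[1,[-0.862,0.08,0],0],[1,[-0.862,0.08,0],0]]}}

```text
clock: 23.7
tool_pos: [0.5433, -0.3258, 0.3125]
ee_rot: [-0.0, 0.669, 0.743, 0.0]
wrist_force: [0.4, -0.1, -0.2]
gripper_width: 1.001
finger_force: 0.0
```

Request:
{"fn": "carry_out", "kwargs": {"series": [[1,[-0.862,0.08,0],0],[1,[-0.862,0.08,0],0],[1,[0,0,0],0.822],[1,[0,0,0.5],0.822],[1,[0,0,0.8],0]]}}

```text
clock: 24.2
tool_pos: [0.5576, -0.3934, 0.2632]
ee_rot: [0.003, 0.75, 0.661, 0.001]
wrist_force: [0.9, 0.2, -0.3]
gripper_width: 0.999
finger_force: 0.0
```

Request:
{"fn": "carry_out", "kwargs": {"series": [[1,[0,0,0.8],0],[1,[0,0,0.6],0],[1,[0,0,0.3],0],[1,[0,0,0],0],[1,[0,0,0],0]]}}

```text
clock: 24.7
tool_pos: [0.5575, -0.3922, 0.1938]
ee_rot: [0.001, 0.749, 0.663, 0.0]
wrist_force: [0.8, -0.3, 0.4]
gripper_width: 1.004
finger_force: 0.0
```

```bash
python3 -c "
from h import *
go(.556,-.392,.177,82.9)"
```

```text
tcp [ 0.5575 -0.3922  0.1938] psi 83.0 w 1.004 F [ 0.8 -0.3  0.4] t 24.7
shift units [-0.    -0.037  0.419] turn units 0.013
```

Request:
{"fn": "carry_out", "kwargs": {"series": [[1,[0,-0.04,0.2],0],[1,[0,0,0.22],0],[1,[0,0,0],0],[1,[0,0,0],0],[1,[0,0,0],0]]}}

```text
clock: 25.2
tool_pos: [0.5557, -0.3915, 0.1762]
ee_rot: [0.0, 0.749, 0.663, 0.0]
wrist_force: [0.3, -0.6, -0.1]
gripper_width: 0.998
finger_force: 0.0
```

```bash
python3 -c "
from h import *
go(.556,-.392,.177,82.9)"
```

```text
tcp [ 0.5557 -0.3915  0.1762] psi 83.04 w 0.998 F [ 0.3 -0.6 -0.1] t 25.2
shift units [-0.011  0.009 -0.02 ] turn units 0.018
```

Request:
{"fn": "carry_out", "kwargs": {"series": [[0,[0,0,0],0],[0,[0,0,0],0],[0,[0,0,0],0],[0,[0,0,0],0],[0,[0,0,0],0]]}}

```text
clock: 25.7
tool_pos: [0.5559, -0.3917, 0.1767]
ee_rot: [0.001, 0.749, 0.663, 0.0]
wrist_force: [0.6, -0.3, 3.8]
gripper_width: 0.681
finger_force: 43.4
```

Request:
{"fn": "carry_out", "kwargs": {"series": [[0,[0,0,0],0],[0,[0,0,-0.6],0],[0,[0,0,-0.8],0],[0,[0,0,-0.9],0],[0,[0,0,-0.8],0]]}}

```text
clock: 26.2
tool_pos: [0.5553, -0.3913, 0.2998]
ee_rot: [-0.001, 0.749, 0.663, -0.0]
wrist_force: [0.4, -0.7, -1.3]
gripper_width: 0.681
finger_force: 43.3
```

Request:
{"fn": "carry_out", "kwargs": {"series": [[0,[0.899,-0.303,0],0],[0,[0.899,-0.303,0],0],[0,[0.899,-0.303,0],0],[0,[0.899,-0.303,0],0],[0,[0.899,-0.303,0],0]]}}

```text
clock: 26.7
tool_pos: [0.5163, -0.2041, 0.2984]
ee_rot: [-0.001, 0.749, 0.663, -0.0]
wrist_force: [0.1, 0.9, -1.2]
gripper_width: 0.675
finger_force: 43.3
```

Request:
{"fn": "carry_out", "kwargs": {"series": [[0,[0.899,-0.303,0],0],[0,[0.899,-0.303,0],0],[0,[0.899,-0.303,0],0],[0,[0.899,-0.303,0],0],[0,[0.899,-0.303,0],0]]}}

```text
clock: 27.2
tool_pos: [0.4778, -0.0184, 0.2987]
ee_rot: [-0.001, 0.749, 0.663, -0.001]
wrist_force: [0.2, 0.2, -1.7]
gripper_width: 0.683
finger_force: 43.3
```

Request:
{"fn": "carry_out", "kwargs": {"series": [[0,[0.899,-0.303,0],0],[0,[0,0,0],-0.83],[0,[0,0,0],-0.83],[0,[0,0,0],0],[0,[0,0,0],0]]}}

```text
clock: 27.7
tool_pos: [0.4709, 0.0173, 0.2991]
ee_rot: [-0.001, 0.668, 0.744, -0.0]
wrist_force: [0.7, 0.7, -1.7]
gripper_width: 0.681
finger_force: 43.3
```

```bash
python3 -c "
from h import *
go(*BO,.2162,96.2)"
```

```text
tcp [0.4709 0.0173 0.2991] psi 96.18 w 0.681 F [ 0.7  0.7 -1.7] t 27.7
shift units [-0.007  0.043  2.073] turn units -0.002
```

Request:
{"fn": "carry_out", "kwargs": {"series": [[0,[0,0.04,0.7],0],[0,[0,0,0.7],0],[0,[0,0,0.4],0],[0,[0,0,0.2],0],[0,[0,0,0.05],0]]}}

```text
clock: 28.2
tool_pos: [0.4724, 0.0172, 0.2168]
ee_rot: [-0.001, 0.668, 0.744, -0.001]
wrist_force: [0.1, -0.9, -0.2]
gripper_width: 0.684
finger_force: 43.3
```

Request:
{"fn": "carry_out", "kwargs": {"series": [[0,[0,0,0],0],[0,[0,0,0],0],[1,[0,0,0],0],[1,[0,0,0],0],[1,[0,0,0],0]]}}

```text
clock: 28.7
tool_pos: [0.473, 0.0175, 0.2187]
ee_rot: [0.001, 0.667, 0.745, 0.001]
wrist_force: [0.0, 0.7, 0.0]
gripper_width: 0.996
finger_force: 0.0
```

Request:
{"fn": "carry_out", "kwargs": {"series": [[1,[0,0,0],0],[1,[0,0,-0.3],0],[1,[0,0,-0.7],0],[1,[0,0,-0.8],0],[1,[0,0,-1],0]]}}

```text
clock: 29.2
tool_pos: [0.4722, 0.0175, 0.3307]
ee_rot: [-0.001, 0.667, 0.745, -0.001]
wrist_force: [-0.0, -1.3, -0.4]
gripper_width: 1.003
finger_force: 0.0
```

Request:
{"fn": "carry_out", "kwargs": {"series": [[1,[0,0,-1],0],[1,[0,0,-0.8],0],[1,[0,0,0],0],[1,[0,0,0],0],[1,[0,0,0],0]]}}

```text
clock: 29.7
tool_pos: [0.4724, 0.0175, 0.4007]
ee_rot: [-0.001, 0.667, 0.745, -0.001]
wrist_force: [0.5, 0.3, -0.6]
gripper_width: 1.0
finger_force: 0.0
```

```bash
sed -i 's/(0,95,60),(10,255,255)),1200/(0,95,60),(16,255,255)),1200/' h.py
python3 - <<'E'
from h import *
c=pile(.050)
# door tab: dark brown; from regions + colour in both fixed cams
for n in('scene','side'):
    c=cap(n); r=[r for r in regions_of(n,'door_grip')]
    for q in r: print(n,round(q['confidence'],2),np.round(q['centre']),q['pixels'].sum())
    if n=='scene': x0,y0,x1,y1=300,135,345,190
    else: x0,y0,x1,y1=175,130,235,185
    save(c,'d_'+n,(x0,y0,x1,y1),8)
a,b=cv2.imread('pics/d_scene.png'),cv2.imread('pics/d_side.png'); h=max(a.shape[0],b.shape[0])
f=lambda i:np.vstack([i,np.zeros((h-i.shape[0],i.shape[1],3),np.uint8)])
im=np.hstack([f(a),f(b)]); cv2.imwrite('pics/tabs.png',im[:600,:860]); print(im.shape)
E
```

```text
4590 [0.4752 0.0165] 6.5 58 109 box xy [ 2.5 -1. ]
3078 [ 0.779  -0.0511] 20.4 47 161 box xy [ 297.2 -101. ]
scene 0.72 [110. 299.] 1183
scene 0.7 [154. 324.] 743
scene 0.49 [152. 356.] 212
side 0.96 [176. 135.] 1137
side 0.7 [132. 194.] 365
(440, 840, 3)
```

Request:
{"fn": "carry_out", "kwargs": {"series": [[1,[0.884,0.254,-0.15],0],[1,[0.884,0.254,-0.15],0],[1,[0.884,0.254,-0.15],0],[1,[0.884,0.254,-0.15],0],[1,[0.884,0.254,-0.15],0]]}}

```text
clock: 30.45
tool_pos: [0.5038, 0.2003, 0.4315]
ee_rot: [-0.0, 0.667, 0.745, -0.0]
wrist_force: [-0.4, -0.3, -0.4]
gripper_width: 0.999
finger_force: 0.0
```

Request:
{"fn": "carry_out", "kwargs": {"series": [[1,[0.884,0.254,-0.15],0],[1,[0.884,0.254,-0.15],0],[1,[0.884,0.254,-0.15],0],[1,[0,0,0],-0.952],[1,[0,0,0],-0.952]]}}

```text
clock: 30.95
tool_pos: [0.5225, 0.3091, 0.4487]
ee_rot: [-0.0, 0.559, 0.829, -0.001]
wrist_force: [0.5, -0.1, 0.4]
gripper_width: 1.0
finger_force: 0.0
```

Request:
{"fn": "carry_out", "kwargs": {"series": [[1,[0,0,0],-0.952],[1,[0,0,0],-0.952],[1,[0,0,0],-0.952],[1,[0,0,0],-0.952],[1,[0,0,0],-0.952]]}}

```text
clock: 31.45
tool_pos: [0.5225, 0.3077, 0.4491]
ee_rot: [-0.001, 0.259, 0.966, -0.0]
wrist_force: [-0.2, 1.2, -0.3]
gripper_width: 1.0
finger_force: 0.0
```

Request:
{"fn": "carry_out", "kwargs": {"series": [[1,[0,0,0],-0.952],[1,[0,0,0],-0.952],[1,[0,0,0],-0.952],[1,[0,0,0],-0.952],[1,[0,0,0],0]]}}

```text
clock: 31.95
tool_pos: [0.5225, 0.3077, 0.4492]
ee_rot: [-0.001, -0.001, 1.0, -0.0]
wrist_force: [-0.3, 0.1, 0.1]
gripper_width: 0.996
finger_force: 0.0
```

Run:
```python
from h import *
go(.5,.31,.45,180)
c=cap('wrist'); save(c,'wdoor',s=1.5)
```

```text
tcp [0.5225 0.3077 0.4492] psi -179.91 w 0.996 F [-0.3  0.1  0.1] t 31.95
shift units [ 0.562  0.06  -0.021] turn units 0.011
```

View pics/wdoor.png

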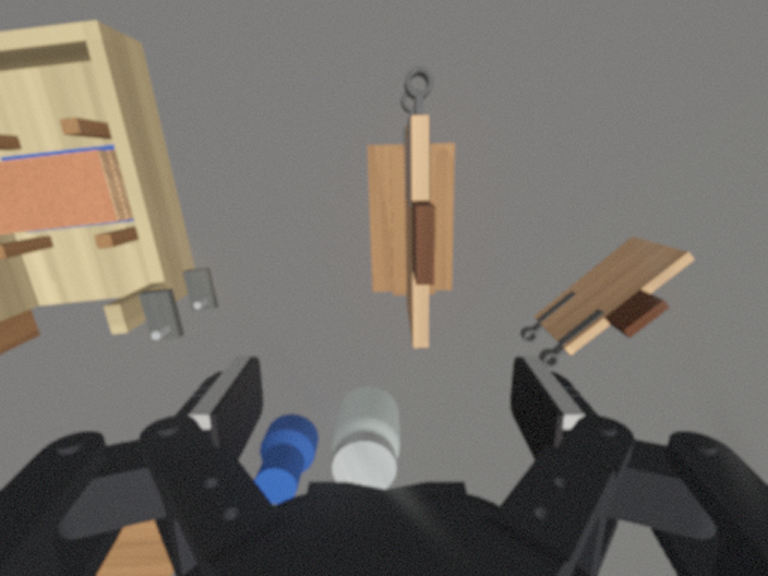

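Run:
```python
from h import *
c=cap('wrist')
for nm,uv,z in(('panel hinge end',(420,115),.122),('panel far end',(421,347),.122),('ring top',(418,83),.116),('tabtop hinge',(423.5,203.5),.162),('tabtop far',(426,284),.162),('slab l',(368,145),.012),('slab r',(455,143),.012),('slab bl',(373,292),.012),('slab br',(453,291),.012)):
    print(nm,ray(c,np.array(uv)/1.5-.2,z).round(4))
save(c,'tabcrop',(240,40,330,250),2.8)
h=cv2.cvtColor(c['pixels'],cv2.COLOR_BGR2HSV)
for r in (90,100,140,160,180,200,215): print(r,h[r,268:294,2].tolist())
```

```text
panel hinge end [0.4198 0.3306 0.122 ]
panel far end [0.585  0.3349 0.122 ]
ring top [0.3995 0.3293 0.116 ]
tabtop hinge [0.4736 0.3308 0.162 ]
tabtop far [0.5238 0.3335 0.162 ]
slab l [0.4332 0.2916 0.012 ]
slab r [0.4315 0.3713 0.012 ]
slab bl [0.5738 0.2949 0.012 ]
slab br [0.5728 0.3756 0.012 ]
90 [121, 114, 108, 108, 121, 159, 200, 220, 223, 222, 221, 222, 220, 220, 219, 218, 217, 204, 166, 134, 128, 129, 130, 129, 125, 130]
100 [171, 144, 123, 108, 108, 155, 196, 218, 224, 221, 223, 221, 222, 219, 218, 218, 216, 208, 190, 180, 182, 183, 183, 182, 180, 176]
140 [179, 169, 142, 120, 114, 109, 92, 81, 88, 114, 125, 126, 127, 125, 122, 128, 122, 118, 123, 120, 127, 146, 166, 175, 179, 183]
160 [179, 172, 153, 128, 114, 106, 100, 80, 89, 106, 122, 125, 126, 124, 119, 122, 121, 120, 119, 121, 130, 151, 172, 178, 179, 178]
180 [178, 178, 163, 139, 117, 111, 107, 96, 87, 102, 119, 123, 120, 121, 122, 118, 118, 114, 118, 121, 132, 155, 171, 178, 178, 177]
200 [125, 126, 127, 119, 115, 119, 146, 187, 212, 220, 216, 214, 212, 212, 212, 210, 211, 199, 164, 133, 128, 130, 125, 129, 128, 128]
215 [129, 130, 127, 129, 125, 121, 138, 184, 214, 218, 217, 213, 213, 212, 209, 208, 209, 199, 159, 136, 124, 129, 125, 130, 130, 129]
```

View pics/tabcrop.png

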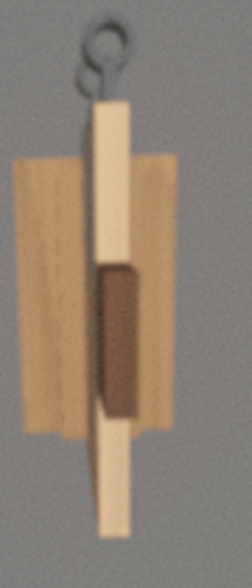

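Request:
{"fn": "carry_out", "kwargs": {"series": [[1,[0.59,0.62,0],0],[1,[0,0,0.3],-0.18],[1,[0,0,0.7],0],[1,[0,0,0.7],0],[1,[0,0,0.7],0]]}}

```text
clock: 32.55
tool_pos: [0.4987, 0.3322, 0.3525]
ee_rot: [0.0, -0.013, 1.0, -0.0]
wrist_force: [0.7, 0.2, 0.1]
gripper_width: 0.999
finger_force: 0.0
```

Request:
{"fn": "carry_out", "kwargs": {"series": [[1,[0,0,0.6],0],[1,[0,0,0.4],0],[1,[0,0,0.2],0],[1,[0,0,0],0],[1,[0,0,0],0]]}}

```text
clock: 33.05
tool_pos: [0.499, 0.3324, 0.3067]
ee_rot: [0.001, -0.013, 1.0, 0.0]
wrist_force: [-0.1, 0.2, 1.0]
gripper_width: 1.001
finger_force: 0.0
```

Run:
```python
from h import *
go(.499,.3325,.302,181.5)
```

```text
tcp [0.499  0.3324 0.3067] psi -178.49 w 1.001 F [-0.1  0.2  1. ] t 33.05
shift units [0.    0.004 0.118] turn units 0.001
```

Request:
{"fn": "carry_out", "kwargs": {"series": [[1,[0,0,0.12],0],[1,[0,0,0],0],[0,[0,0,0],0],[0,[0,0,0],0],[0,[0,0,0],0]], "squeeze": 90}}

```text
clock: 33.55
tool_pos: [0.4987, 0.3324, 0.3014]
ee_rot: [0.0, -0.013, 1.0, 0.0]
wrist_force: [0.5, 0.3, 0.1]
gripper_width: 0.513
finger_force: 0.0
```

Request:
{"fn": "carry_out", "kwargs": {"series": [[0,[0,0,0],0],[0,[0,0,0],0],[0,[0,0,0],0],[0,[0,0,0],0],[0,[0,0,0],0]]}}

```text
clock: 34.05
tool_pos: [0.4988, 0.3323, 0.3014]
ee_rot: [0.0, -0.013, 1.0, 0.0]
wrist_force: [0.1, 0.0, 0.4]
gripper_width: 0.126
finger_force: 87.9
```

Run:
```python
from h import *
go(.499,.3325,.302,181.5); print(pose()[3]['finger_force'],np.round(pose()[3]['torque'],2))
```

```text
tcp [0.4988 0.3323 0.3014] psi -178.46 w 0.126 F [0.1 0.  0.4] t 34.05
shift units [-0.005  0.005 -0.016] turn units 0.004
87.92310118675232 [-0.1   0.01  0.01]
```

Request:
{"fn": "carry_out", "kwargs": {"series": [[0,[0,0,-0.3],0],[0,[0,0,-0.6],0],[0,[0,0,-0.8],0],[0,[0,0,-0.8],0],[0,[0,0,-0.7],0]]}}

```text
clock: 34.55
tool_pos: [0.4985, 0.3323, 0.431]
ee_rot: [0.0, -0.014, 1.0, 0.0]
wrist_force: [0.7, 0.4, -2.7]
gripper_width: 0.125
finger_force: 87.6
```

Request:
{"fn": "carry_out", "kwargs": {"series": [[0,[0,0,0],0.4],[0,[0,0,0],0.8],[0,[0,0,0],0.97],[0,[0,0,0],0.97],[0,[0,0,0],0.97]]}}

```text
clock: 35.05
tool_pos: [0.4985, 0.3324, 0.4291]
ee_rot: [-0.0, 0.273, 0.962, -0.0]
wrist_force: [0.3, 0.4, -2.2]
gripper_width: 0.124
finger_force: 87.7
```

Request:
{"fn": "carry_out", "kwargs": {"series": [[0,[0,0,0],0.97],[0,[0,0,0],0.97],[0,[0,0,0],0.97],[0,[0,0,0],0.97],[0,[0,0,0],0.97]]}}

```text
clock: 35.55
tool_pos: [0.4985, 0.3324, 0.4291]
ee_rot: [-0.0, 0.577, 0.817, -0.0]
wrist_force: [0.3, 0.1, -2.2]
gripper_width: 0.129
finger_force: 87.7
```

Request:
{"fn": "carry_out", "kwargs": {"series": [[0,[0,0,0],0.97],[0,[0,0,0],0.73],[0,[0,0,0],0],[0,[-0.4,0.18,0],0],[0,[-0.7,0.31,0],0]]}}

```text
clock: 36.05
tool_pos: [0.5227, 0.2911, 0.4291]
ee_rot: [-0.0, 0.665, 0.746, 0.0]
wrist_force: [1.1, -0.5, -2.3]
gripper_width: 0.126
finger_force: 87.7
```

Request:
{"fn": "carry_out", "kwargs": {"series": [[0,[-0.7,0.31,0],0],[0,[-0.7,0.31,0],0],[0,[-0.7,0.31,0],0],[0,[-0.7,0.31,0],0],[0,[-0.7,0.31,0],0]]}}

```text
clock: 36.55
tool_pos: [0.6006, 0.1562, 0.4291]
ee_rot: [0.0, 0.667, 0.745, -0.0]
wrist_force: [0.3, 0.5, -1.7]
gripper_width: 0.129
finger_force: 87.7
```

Request:
{"fn": "carry_out", "kwargs": {"series": [[0,[-0.7,0.31,0],0],[0,[-0.7,0.31,0],0],[0,[-0.7,0.31,0],0],[0,[-0.7,0.31,0],0],[0,[-0.36,0.15,0],0]]}}

```text
clock: 37.05
tool_pos: [0.6699, 0.0354, 0.4285]
ee_rot: [0.0, 0.668, 0.744, -0.001]
wrist_force: [-0.2, 0.6, -2.6]
gripper_width: 0.128
finger_force: 87.8
```

Run:
```python
from h import *
go(.6685,.0385,.332,96.2)
a=cap('scene'); b=cap('side'); w=cap('wrist')
im=np.hstack([cv2.resize(x['pixels'][y0:y0+150,x0:x0+160],None,fx=2.5,fy=2.5,interpolation=cv2.INTER_CUBIC) for x,x0,y0 in((a,205,100),(b,190,110))])
cv2.imwrite('pics/appr.png',im); cv2.imwrite('pics/apprw.png',w['pixels'])
```

```text
tcp [0.6699 0.0354 0.4285] psi 96.16 w 0.128 F [-0.2  0.6 -2.6] t 37.05
shift units [ 0.082 -0.026  2.411] turn units -0.005
```

View pics/apprw.png

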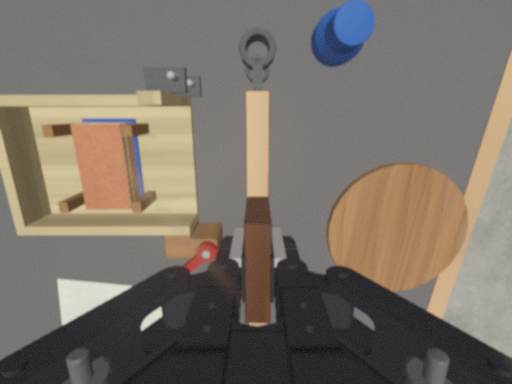

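Run:
```python
from h import *
p,M,psi,s=pose()
c=cap('wrist'); t=np.radians(psi-90)
ex=np.array([np.cos(t),np.sin(t),0]); ey=np.array([-np.sin(t),np.cos(t),0])
L=p[2]-.3014
pts=[p*[1,1,0]+101*ey/1000+[0,0,.116+L], p*[1,1,0]+101*ey/1000+[0,0,.026+L]]
t2=np.radians(BY); R=np.array([[np.cos(t2),-np.sin(t2)],[np.sin(t2),np.cos(t2)]])
pin=[*(BO+R@[.117,.101]),.118]; pinl=[*(BO+R@[.117,.101]),.044]
q=proj(c,pts+[pin,pinl]); print(q.round(1))
im=cv2.resize(c['pixels'],None,fx=5,fy=5,interpolation=cv2.INTER_CUBIC)
for a in q: cv2.drawMarker(im,tuple(int(i) for i in a*5+2),(0,255,0),0,16,1)
cv2.imwrite('pics/ring.png',im[100:500,680:1440])
```

```text
[[256.7  49.3]
 [257.   72.9]
 [170.4  76.9]
 [189.   84.3]]
```

View pics/ring.png

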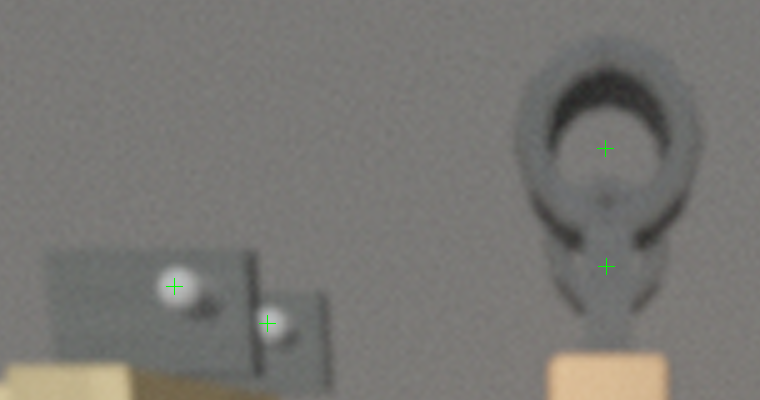

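Request:
{"fn": "carry_out", "kwargs": {"series": [[0,[0.04,-0.03,0.4],0],[0,[0,0,0.7],0],[0,[0,0,0.7],0],[0,[0,0,0.4],0],[0,[0,0,0.23],0]]}}

```text
clock: 37.75
tool_pos: [0.6665, 0.042, 0.3298]
ee_rot: [-0.002, 0.666, 0.746, -0.001]
wrist_force: [-0.4, -0.1, -1.7]
gripper_width: 0.128
finger_force: 87.8
```

Request:
{"fn": "carry_out", "kwargs": {"series": [[0,[0,-0.3,0],0],[0,[0,-0.4,0],0],[0,[0,-0.2,0],0],[0,[0,0,0],0],[0,[0,0,0],0]]}}

```text
clock: 38.25
tool_pos: [0.6319, 0.0367, 0.3329]
ee_rot: [0.001, 0.667, 0.745, 0.001]
wrist_force: [1.4, -0.0, -2.5]
gripper_width: 0.126
finger_force: 88.1
```

```bash
cat > ring.py <<'E'
from h import *
import sys
go(.6324,.033,.3314,96.2)
p,M,psi,s=pose()
c=cap('wrist'); t=np.radians(psi-90)
ey=np.array([-np.sin(t),np.cos(t),0]); L=p[2]-.3014
t2=np.radians(BY); R=np.array([[np.cos(t2),-np.sin(t2)],[np.sin(t2),np.cos(t2)]])
d=R.T@(p[:2]-BO); print('tcp in box',(d*1000).round(1),'lift',round(L*1000,1))
pts=[p*[1,1,0]+101*ey/1000+[0,0,.116+L],[*(BO+R@[.117,.101]),.118],[*(BO+R@[.117,.101]),.044]]
q=proj(c,pts); print((q*6).round(1))
im=cv2.resize(c['pixels'],None,fx=6,fy=6,interpolation=cv2.INTER_CUBIC)
for a in q: cv2.drawMarker(im,tuple(int(i) for i in a*6+2.5),(0,255,0),0,16,1)
x0,y0=int(q[:,0].min()*6)-170,max(0,int(q[:,1].min()*6)-200); print('crop',x0,y0)
cv2.imwrite('pics/%s.png'%sys.argv[1],im[y0:y0+440,x0:x0+780])
E
python3 ring.py ring2
```

```text
tcp [0.6319 0.0367 0.3329] psi 96.3 w 0.126 F [ 1.4 -0.  -2.5] t 38.25
shift units [-0.094  0.002  0.038] turn units 0.012
tcp in box [160.5   2.2] lift 31.5
[[1532.3  293. ]
 [1102.8  378.5]
 [1231.6  463.4]]
crop 932 93
```

View pics/ring2.png

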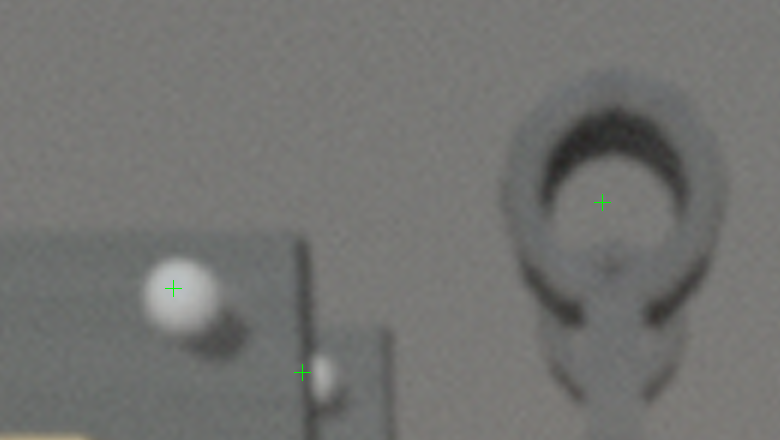

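Request:
{"fn": "carry_out", "kwargs": {"series": [[0,[-0.115,0,0.03],0],[0,[0,-0.25,0],0],[0,[0,-0.3,0],0],[0,[0,-0.3,0],0],[0,[0,-0.2,0],0]]}}

```text
clock: 38.8
tool_pos: [0.5896, 0.0269, 0.3305]
ee_rot: [-0.0, 0.668, 0.745, -0.0]
wrist_force: [0.7, -0.1, -3.0]
gripper_width: 0.125
finger_force: 88.2
```

Request:
{"fn": "carry_out", "kwargs": {"series": [[0,[0,0,0],0],[0,[0,0,0],0],[0,[0,0,0],0],[0,[0,0,0],0],[0,[0,0,0],0]]}}

```text
clock: 39.3
tool_pos: [0.5908, 0.0272, 0.3306]
ee_rot: [-0.0, 0.667, 0.745, 0.0]
wrist_force: [0.1, -0.0, -1.6]
gripper_width: 0.125
finger_force: 88.2
```

```bash
python3 ring.py ring3
```

```text
tcp [0.5908 0.0272 0.3306] psi 96.26 w 0.125 F [ 0.1 -0.  -1.6] t 39.3
shift units [ 0.031  1.05  -0.02 ] turn units 0.008
tcp in box [118.6  -2.9] lift 29.2
[[1537.3  293.6]
 [1523.1  320.3]
 [1528.9  424. ]]
crop 1353 93
```

View pics/ring3.png

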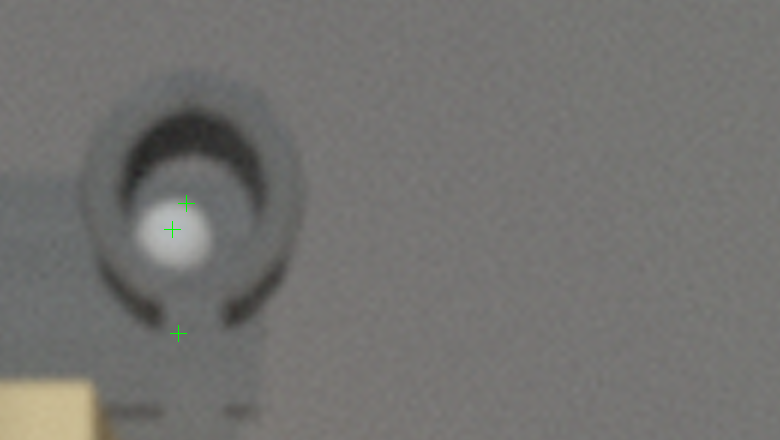

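Request:
{"fn": "carry_out", "kwargs": {"series": [[0,[0.01,-0.043,0],0],[0,[0,0,0],0],[0,[0,0,0.15],0],[0,[0,0,0.1],0],[0,[0,0,0],0]]}}

```text
clock: 39.85
tool_pos: [0.5885, 0.0273, 0.3193]
ee_rot: [-0.001, 0.667, 0.745, -0.001]
wrist_force: [-0.1, 0.9, -2.1]
gripper_width: 0.129
finger_force: 88.2
```

Request:
{"fn": "carry_out", "kwargs": {"series": [[0,[0,0,0.06],0],[0,[0,0,0.06],0],[0,[0,0,0.04],0],[0,[0,0,0],0],[0,[0,0,0],0]]}}

```text
clock: 40.35
tool_pos: [0.5888, 0.0274, 0.3143]
ee_rot: [-0.0, 0.667, 0.745, 0.0]
wrist_force: [-0.3, 1.0, -1.8]
gripper_width: 0.129
finger_force: 88.2
```

```bash
sed -i '$d' ring.py; echo "cv2.imwrite('pics/%s.png'%sys.argv[1],im[y0:y0+440,max(0,x0-200):x0+580]); print('torque',np.round(s['torque'],2))" >> ring.py; python3 ring.py ring4
```

```text
tcp [0.5888 0.0274 0.3143] psi 96.26 w 0.129 F [-0.3  1.  -1.8] t 40.35
shift units [ 0.021  1.099 -0.427] turn units 0.007
tcp in box [116.6  -2.5] lift 12.9
[[1537.2  293.5]
 [1543.   289.2]
 [1542.7  410.1]]
crop 1367 89
torque [ 0.02 -0.01  0.  ]
```

Request:
{"fn": "carry_out", "kwargs": {"series": [[0,[0,0,0.08],0],[0,[0,0,0.08],0],[0,[0,0,0.06],0],[0,[0,0,0.04],0],[0,[0,0,0.03],0]]}}

```text
clock: 40.9
tool_pos: [0.5887, 0.0274, 0.3024]
ee_rot: [-0.0, 0.667, 0.745, -0.0]
wrist_force: [0.5, -0.5, -2.6]
gripper_width: 0.129
finger_force: 88.2
```

Request:
{"fn": "carry_out", "kwargs": {"series": [[0,[0,0,0],0],[0,[0,0,0.02],0],[0,[0,0,0],0],[0,[0,0,0],0],[0,[0,0,0],0]]}}

```text
clock: 41.4
tool_pos: [0.5888, 0.0273, 0.302]
ee_rot: [0.0, 0.667, 0.745, 0.0]
wrist_force: [0.1, 0.9, -2.4]
gripper_width: 0.125
finger_force: 88.2
```

```bash
python3 ring.py ring5
```

```text
tcp [0.5888 0.0273 0.302 ] psi 96.26 w 0.125 F [ 0.1  0.9 -2.4] t 41.4
shift units [ 0.022  1.099 -0.734] turn units 0.007
tcp in box [116.6  -2.5] lift 0.6
[[1536.8  293.5]
 [1542.6  257. ]
 [1542.4  395.7]]
crop 1366 57
torque [-0.03 -0.02 -0.  ]
```

View pics/ring5.png

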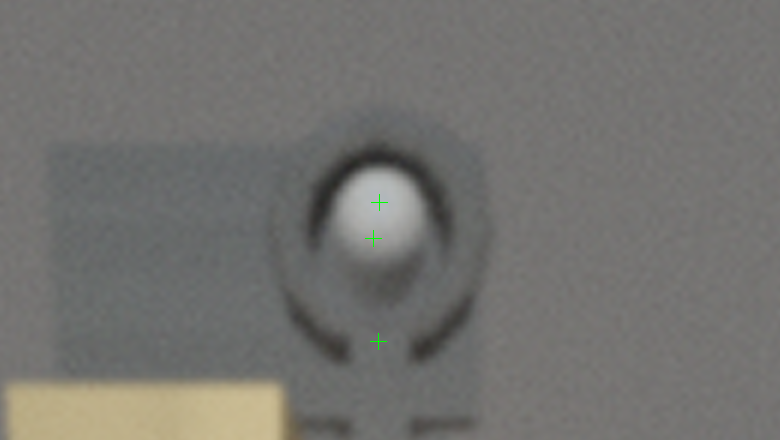

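The pin tip shows inside the upper knuckle ring (crop ~(378,210)) and the lift is about 0.6 mm, so the door is hung. Next I release it and go up.

Request:
{"fn": "carry_out", "kwargs": {"series": [[0.3,[0,0,0.01],0],[0.3,[0,0,0],0],[0.6,[0,0,0],0],[1,[0,0,0],0],[1,[0,0,0],0]]}}

```text
clock: 41.95
tool_pos: [0.5888, 0.0273, 0.3017]
ee_rot: [0.0, 0.667, 0.745, 0.0]
wrist_force: [0.2, 0.9, 0.1]
gripper_width: 0.805
finger_force: 0.0
```

Request:
{"fn": "carry_out", "kwargs": {"series": [[1,[0,0,0],0],[1,[0,0,0],0],[1,[0,0,-0.5],0],[1,[0,0,-0.8],0],[1,[0,0,-0.8],0]]}}

```text
clock: 42.45
tool_pos: [0.5886, 0.0273, 0.3856]
ee_rot: [-0.001, 0.667, 0.745, -0.001]
wrist_force: [0.2, -0.1, 0.2]
gripper_width: 0.995
finger_force: 0.0
```

Request:
{"fn": "carry_out", "kwargs": {"series": [[1,[0,0,-0.7],0],[1,[0,0,0],0],[1,[0,0,0],0],[1,[0,0,0],0],[1,[0,0,0],0]]}}

```text
clock: 42.95
tool_pos: [0.5887, 0.0273, 0.4112]
ee_rot: [-0.002, 0.667, 0.745, -0.001]
wrist_force: [-0.2, 0.6, -0.0]
gripper_width: 1.001
finger_force: 0.0
```

Run:
```python
from h import *
go(.5888,.0273,.302,96.2)
c=cap('wrist')
t2=np.radians(BY); R=np.array([[np.cos(t2),-np.sin(t2)],[np.sin(t2),np.cos(t2)]])
B=lambda x,y,z:[*(BO+R@[x/1000,y/1000]),z/1000]
q=proj(c,[B(111,80,122),B(123,80,122),B(111,-86,122),B(123,-86,122),B(117,101,116),B(111,25,162),B(123,-25,162)])
a=cap('side'); qa=proj(a,[B(131.5,-108,70)]+[B(131.5+55*np.cos(np.radians(225)+j),-108+55*np.sin(np.radians(225)+j),103) for j in(-.5,-.25,0)])
im=cv2.resize(c['pixels'],None,fx=1.5,fy=1.5)[:480]
for z in q: cv2.drawMarker(im,tuple(int(i) for i in z*1.5),(0,255,0),0,8,1)
x0,y0=int(qa[0][0])-35,int(qa[0][1])-35
j=cv2.resize(a['pixels'],None,fx=5,fy=5,interpolation=cv2.INTER_CUBIC)
for z in qa: cv2.drawMarker(j,tuple(int(i) for i in z*5),(0,255,0),0,10,1)
j=j[y0*5:y0*5+350,x0*5:x0*5+350]
im[:240,528:]=cv2.resize(j,(240,240)); cv2.imwrite('pics/hung.png',im)
```

```text
tcp [0.5887 0.0273 0.4112] psi 96.26 w 1.001 F [-0.2  0.6 -0. ] t 42.95
shift units [-1.00e-03  3.00e-03  2.73e+00] turn units 0.007
```

View pics/hung.png

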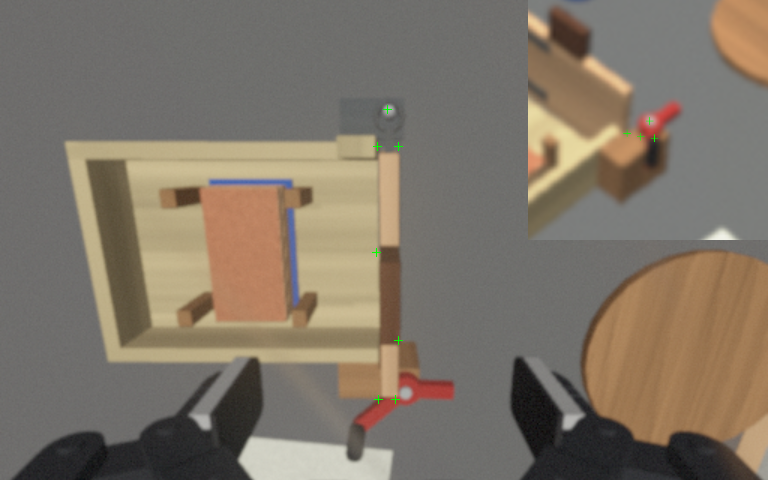

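Run:
```python
from h import *
c=cap('wrist')
t2=np.radians(BY); R=np.array([[np.cos(t2),-np.sin(t2)],[np.sin(t2),np.cos(t2)]])
for uv,z in(((355,451),.103),((358,428),.070),((453,390),.07),((405,393),.07)):
    print(uv,(R.T@(ray(c,np.array(uv)/1.5,z)[:2]-BO)*1000).round(1))
for b in ([94.7,-151],[75,-151]): print((BO+R@(np.array(b)/1000)).round(4))
go(*(BO+R@[.0947,-.151]),.30,96.2)
```

```text
(355, 451) [  92.5 -143.2]
(358, 428) [  92.6 -145.4]
(453, 390) [ 171.9 -109. ]
(405, 393) [ 132.2 -111.8]
[ 0.5831 -0.1227]
[ 0.5635 -0.1248]
tcp [0.5888 0.0273 0.4121] psi 96.26 w 1.002 F [ 0.2 -0.   0. ] t 43.1
shift units [-3.713 -0.551  2.803] turn units 0.007
```

Request:
{"fn": "carry_out", "kwargs": {"series": [[0.4,[-0.9,-0.15,0],0],[0.4,[-0.9,-0.15,0],0],[0.4,[-0.9,-0.15,0],0],[0.4,[-0.91,-0.15,0],0],[0.4,[0,0,0],0]]}}

```text
clock: 43.6
tool_pos: [0.5803, -0.1228, 0.4126]
ee_rot: [0.0, 0.67, 0.743, -0.001]
wrist_force: [0.1, -0.1, -0.6]
gripper_width: 0.4
finger_force: 0.0
```

Request:
{"fn": "carry_out", "kwargs": {"series": [[0.4,[0,0,0.5],0],[0.4,[0,0,0.7],0],[0.4,[0,0,0.6],0],[0.4,[0,0,0.4],0],[0.4,[0,0,0],0]]}}

```text
clock: 44.1
tool_pos: [0.58, -0.1179, 0.3216]
ee_rot: [-0.003, 0.667, 0.745, -0.001]
wrist_force: [-2.2, -0.3, -0.5]
gripper_width: 0.398
finger_force: 0.0
```

```bash
cat >> h.py <<'E'
def boxgo(bx,by,z,psi=96.2):
    t=np.radians(BY); R=np.array([[np.cos(t),-np.sin(t)],[np.sin(t),np.cos(t)]])
    print('tcp in box',(R.T@(pose()[0][:2]-BO)*1000).round(1)); go(*(BO+R@(np.array([bx,by])/1000)),z,psi)
E
python3 - <<'E'
from h import *
boxgo(92.5,-147,.254); save(cap('wrist'),'knob')
E
```

```text
tcp in box [  92.1 -145.9]
tcp [ 0.58   -0.1179  0.3216] psi 96.3 w 0.398 F [-2.2 -0.3 -0.5] t 44.1
shift units [-0.029  0.009  1.691] turn units 0.012
```

View pics/knob.png

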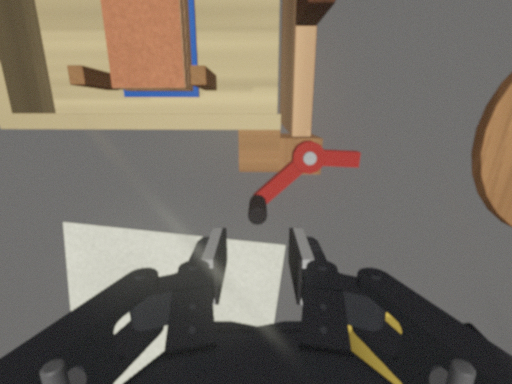

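Request:
{"fn": "carry_out", "kwargs": {"series": [[0.4,[-0.03,0,0.4],0],[0.4,[0,0,0.5],0],[0.4,[0,0,0.4],0],[0.4,[0,0,0.25],0],[0.4,[0,0,0.1],0]]}}

```text
clock: 44.65
tool_pos: [0.5809, -0.1198, 0.2594]
ee_rot: [-0.0, 0.667, 0.745, 0.0]
wrist_force: [0.2, -0.6, -0.8]
gripper_width: 0.398
finger_force: 0.0
```

Request:
{"fn": "carry_out", "kwargs": {"series": [[0.4,[0,0,0],0],[0.4,[0,0,0.03],0],[0.4,[0,0,0],0],[0.4,[0,0,0],0],[0.4,[0,0,0],0]]}}

```text
clock: 45.15
tool_pos: [0.5809, -0.12, 0.2588]
ee_rot: [0.0, 0.667, 0.745, 0.0]
wrist_force: [0.2, -0.5, 0.4]
gripper_width: 0.4
finger_force: 0.0
```

Run:
```python
from h import *
boxgo(92.5,-147,.254)
```

```text
tcp in box [  92.9 -148.1]
tcp [ 0.5809 -0.12    0.2588] psi 96.26 w 0.4 F [ 0.2 -0.5  0.4] t 45.15
shift units [ 0.029 -0.009  0.12 ] turn units 0.007
```

Request:
{"fn": "carry_out", "kwargs": {"series": [[0.4,[-0.19,0.53,0.1],0],[0.4,[-0.14,0.33,0],0],[0.4,[-0.05,0.355,0],0],[0.4,[0.05,0.355,0],0],[0.4,[0,0,0],0]]}}

```text
clock: 45.65
tool_pos: [0.6456, -0.1263, 0.2541]
ee_rot: [0.0, 0.667, 0.745, 0.0]
wrist_force: [0.5, -0.4, -0.5]
gripper_width: 0.397
finger_force: 0.0
```

Request:
{"fn": "carry_out", "kwargs": {"series": [[0.4,[0.14,0.33,0],0],[0.4,[0.11,0.14,0],0],[0.4,[0.11,0.14,0],0],[0.4,[0,0,0],0],[0.4,[0,0,0],0]]}}

```text
clock: 46.15
tool_pos: [0.6671, -0.1089, 0.2542]
ee_rot: [-0.0, 0.667, 0.745, 0.0]
wrist_force: [-0.9, 1.4, -0.3]
gripper_width: 0.4
finger_force: 0.4
```

```bash
cat > cam.py <<'E'
from h import *
boxgo(180.4,-146.9,.255)
t=np.radians(BY); R=np.array([[np.cos(t),-np.sin(t)],[np.sin(t),np.cos(t)]])
for n in('scene','side','wrist'):
    c=cap(n); m=hsvmask(c,(0,150,90),(5,255,255))|hsvmask(c,(172,150,90),(180,255,255))
    q=proj(c,[[*(BO+R@[.1315,-.108]),.07]])[0]
    v,u=np.nonzero(m); k=(u-q[0])**2+(v-q[1])**2<(50 if n!='wrist' else 120)**2; u,v=u[k],v[k]
    P=np.array([(R.T@(ray(c,(a,b),.07)[:2]-BO)*1000) for a,b in zip(u,v)])
    if len(P): 
        d=P-[131.5,-108]; r=np.hypot(*d.T); a=np.degrees(np.arctan2(d[:,1],d[:,0]))
        print(n,len(P),'angles of far red pixels r>20:',np.histogram(a[r>20],bins=np.arange(-180,181,15))[0].tolist())
E
python3 cam.py
```

```text
tcp in box [ 179.8 -146.3]
tcp [ 0.6671 -0.1089  0.2542] psi 96.28 w 0.4 F [-0.9  1.4 -0.3] t 46.15
shift units [-0.014  0.015 -0.02 ] turn units 0.01
side 53 angles of far red pixels r>20: [0, 0, 0, 0, 0, 0, 0, 4, 11, 7, 0, 0, 0, 0, 0, 0, 0, 1, 2, 1, 0, 0, 0, 0]
wrist 4003 angles of far red pixels r>20: [0, 0, 0, 0, 0, 0, 0, 6, 454, 598, 28, 0, 0, 0, 0, 0, 39, 510, 433, 11, 0, 0, 0, 0]
```

Request:
{"fn": "carry_out", "kwargs": {"series": [[0.4,[0.03,0.05,0],0],[0.4,[0.02,0.03,0],0],[0.4,[0,0,0],0],[0.4,[0,-0.15,0],0],[0.4,[0,-0.18,0],0]]}}

```text
clock: 46.8
tool_pos: [0.6573, -0.1085, 0.2546]
ee_rot: [0.001, 0.667, 0.745, 0.001]
wrist_force: [0.7, -0.4, -0.1]
gripper_width: 0.398
finger_force: 0.0
```

Request:
{"fn": "carry_out", "kwargs": {"series": [[0.4,[0,0,0],0],[0.4,[0,0,-0.5],0],[0.4,[0,0,-0.9],0],[0.4,[0,0,-1],0],[0.4,[0,0,-1],0]]}}

```text
clock: 47.3
tool_pos: [0.6572, -0.1081, 0.3917]
ee_rot: [0.0, 0.667, 0.745, 0.0]
wrist_force: [0.4, -0.7, 0.8]
gripper_width: 0.396
finger_force: 0.0
```

Request:
{"fn": "carry_out", "kwargs": {"series": [[1,[0.5,-0.5,-0.6],0],[1,[0.9,-0.5,0],0],[1,[0.9,-0.4,0],0],[1,[0,0,0],0],[1,[0,0,0],0]]}}

```text
clock: 47.8
tool_pos: [0.5912, -0.0222, 0.415]
ee_rot: [0.001, 0.667, 0.745, 0.001]
wrist_force: [-0.1, -0.5, -0.1]
gripper_width: 1.0
finger_force: 0.0
```

```bash
python3 cam.py
python3 - <<'E'
from h import *
c=pile(.050)
# door panel top strip and plates outside
t=np.radians(BY); R=np.array([[np.cos(t),-np.sin(t)],[np.sin(t),np.cos(t)]])
m=hsvmask(c,(8,40,190),(22,160,255)); 
v,u=np.nonzero(m); P=np.array([R.T@(ray(c,(a,b),.122)[:2]-BO)*1000 for a,b in zip(u,v)])
k=(P[:,0]>90)&(P[:,0]<150)&(abs(P[:,1])<100); P=P[k]
for lo in range(-90,90,20):
    s=P[(P[:,1]>=lo)&(P[:,1]<lo+20)]
    if len(s)>8: print(lo,len(s),s[:,0].mean().round(1),s[:,0].min().round(1),s[:,0].max().round(1))
for n in('scene','side'):
    a=cap(n)
    for l in('sander','jar','adapter'):
        for r in regions_of(n,l)[:2]: print(n,l,round(r['confidence'],2),np.round(r['centre']))
E
```

```text
tcp in box [113.7 -51.9]
tcp [ 0.5912 -0.0222  0.415 ] psi 96.36 w 1.0 F [-0.1 -0.5 -0.1] t 47.8
shift units [-2.379  1.662  4.001] turn units 0.02
scene 76 angles of far red pixels r>20: [0, 0, 0, 0, 0, 0, 0, 1, 12, 4, 0, 0, 0, 0, 0, 0, 3, 7, 8, 0, 0, 0, 0, 0]
side 56 angles of far red pixels r>20: [0, 0, 0, 0, 0, 0, 0, 4, 13, 7, 0, 0, 0, 0, 0, 0, 0, 1, 2, 1, 0, 0, 0, 0]
wrist 612 angles of far red pixels r>20: [0, 0, 0, 0, 0, 0, 0, 0, 101, 110, 1, 0, 0, 0, 0, 0, 0, 72, 64, 0, 0, 0, 0, 0]
6305 [0.4724 0.0158] -83.8 110 116 box xy [-0.4 -1.4]
14048 [ 0.8391 -0.0399] 20.3 147 186 box xy [358.2 -96.3]
1738 [ 0.6056 -0.0951] 32.4 78 100 box xy [ 120.1 -126. ]
-90 86 116.6 113.7 122.6
-70 232 108.8 90.2 121.4
-50 346 103.8 90.0 121.4
-30 13 98.2 91.3 108.1
-10 140 100.1 90.7 109.2
10 217 107.4 90.6 121.8
30 349 113.6 90.4 121.7
50 431 111.5 90.0 122.3
70 98 116.8 107.1 122.3
scene sander 0.57 [306. 235.]
scene jar 0.66 [204. 352.]
scene adapter 0.7 [221. 338.]
side sander 0.6 [226. 372.]
side jar 0.83 [144. 255.]
```

Run:
```python
from h import *
c=cap('wrist'); t=np.radians(BY); R=np.array([[np.cos(t),-np.sin(t)],[np.sin(t),np.cos(t)]])
for s in(95,110,120):
    m=cv2.morphologyEx(hsvmask(c,(0,s,60),(13,255,255)),cv2.MORPH_OPEN,np.ones((15,15)))
    for b in blobs(m,1500):
        r=rect(c,b,.05); print(s,b.sum(),*r,(R.T@(r[0]-BO)*1000).round(1))
# door top strip z check: latch-end and hinge-end of panel, predicted vs scene for seated door (ring top 116)
c=cap('scene')
for b in blobs(hsvmask(c,(3,120,120),(14,255,255)),150):
  v,u=np.nonzero(b)
  if v.mean()>190 and b.sum()<700: print('scene',b.sum(),*rect(c,b,.05))
```

```text
95 4811 [0.4746 0.0162] 6.2 60 106 [ 1.9 -1.2]
110 4773 [0.4747 0.0162] 5.7 59 107 [ 2.  -1.2]
120 3475 [0.4741 0.0163] 5.8 56 105 [ 1.4 -1.1]
scene 378 [0.4822 0.0138] 7.2 76 119
```

The pile is within about 2 mm of the pad centre and square. The door is hung and shut, the cam is at its stop, and the arm is clear, so I'm handing it in.

```bash
python3 -c "
from h import *
print(job.finish_job())"
```

```text
the job is handed in; nothing more can be done
None
```

The job is handed in (no verdict came back): by my own checks, the three plates are stacked square within about 2 mm of the pad centre, the door is hung and shut, the cam is at its stop, and the bystanders look unmoved; I viewed about 18 pictures, over the limit of 14.

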